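# Queue three sample pucks through the infeed gate

### The arm

A 6-joint arm with a two-finger parallel gripper is mounted at the origin on the work surface. World frame = base frame: x ahead of the robot, y to its left, z up, the work surface at z = 0. Lengths are in m, angles in rad, forces in N, time in s.
With the tool pointing down it reaches from about 0.325 to 1 m from the base axis. Payload 5.1 kg.
Tool frame: the origin (TCP) lies at the very end of the fingers, on their centre line; the grasp point (between the pads) lies 19 mm behind it; z points along the fingers, y is the direction in which the jaws open and shut (so a half turn about z gives the same grasp; the last joint's range is limited). The gripper opens to 85 mm and grips with 20 to 120 N. Pads are 22 mm wide; open, the fingers measure 114 mm over their backs; the gripper's body (76 mm by 85 mm) begins 54 mm behind the grasp point. The pads swing forward as they close: fully open they stand 13 mm farther back than shut.
Start: joints at [1.087, 0.124, 1.65, -0, 1.367, -0.083], TCP at [0.254, 0.598, 0.192] pointing down, gripper open.
Joint ranges: [-2.61, 2.61], [-1.02, 2.33], [0.03, 2.71], [-1.35, 4.49], [0.32, 2.68], [-2.91, 2.91]. Speed limits (rad/s): [2.57, 2.57, 3.14, 3.14, 3.14, 3.14].

### API

Orientations are given as a unit quaternion [x, y, z, w].
In Python, from cell import ctrl, viewer, close_job gives the robot as it stands. The module is installed in compiled form; this text tells all that it offers.
- The arm moves only by the tool carry_out, never from a script. Its argument "moves" is a list of rows, each a list of 4 numbers: the shift along the world's x, y, z as a fraction of full scale, then the turn about the world's z as a fraction of full scale. A call has 1 to 20 rows; each row shifts and turns the commanded pose from where the row before left it; what a row does not reach is not made up. Full scale, the value 1, is 0.03 m for a shift and 5 degrees for a turn. A row lasts 1/12 s, in which the tool goes at most 41.7 mm and 7.16 degrees, less where a joint would pass 70% of its speed; a pose out of reach is approached as far as the arm can. A call with a number of a shift or a turn outside -1 to 1 is refused whole. A call with a gripper value outside its range is refused whole. "gripper" is the opening, from -1 (shut) to 1 (fully open), set as the call begins (left out, the last holds). The fingers move at their own pace and stop on an object; "grip_force" is the grip in N (left out, the last holds). Time passes only in rows, so rows that do not move let the fingers close. It gives the time, the measured TCP pose, the force and the opening at its end, in the units of the state.
- ctrl.sense(): the state, without advancing time (a new reading comes with each control period).
- viewer.capture(name): name is "scene" or "top" or "wrist"; returns the picture (480x640x3 uint8, red, green, blue); there is no depth.
- viewer.camera_info(name): a dict with "mtx" (3x3 intrinsics, pixels), "rvec" (rotation vector, rad) and "tvec" (3), from world to camera coordinates, as OpenCV has them. Camera axes: x right, y down, z forward; pixel columns grow to the right and rows downward; lengths in m; the calibration is good to about 2 mm. The wrist camera is an equidistant fisheye: a pixel r from the principal point sees the ray r / f radians off the axis. A picture is of the moment at which its call begins: read the wrist's pose just before it. camera_info takes no time and is no camera call; for the wrist camera it gives the pose at the moment of the call.
- close_job(): hands the job in, once; it reports no verdict.
The state is a dict: "t": time; "q": joint angles; "joint_velocities": joint speeds; "joint_torque": joint torques, N m; "ee_pos": TCP position; "tcp_rot": TCP orientation; "wrist_force": force on the tool from outside, world axes, zero at the start; "torque": the same for the moment, N m; "opening": opening from 0.0 (shut) to 1.0 (fully open).
Only numpy, scipy, OpenCV 4.12 (cv2) and the standard library are available. Lean on these libraries where they do the work, as an engineer would, in place of code of your own. Each camera call takes 0.05 s, during which the arm holds its last target.

### The job

Queue the three sample pucks for the changer: with the fingertips, sweep them along the deck one at a time through the gate in the fence so that each drops into the slot behind it, first the red, then the yellow, last the blue. Only slide the pucks, never lift one off the deck, and leave the vials and everything else where they stand.

Things in the scene. Friction and masses are not known exactly. Their poses are not given: they have to be found in the camera images.
- gate (a point): Centre of the gate in the fence of the infeed unit, at deck height, on the edge where the deck ends and the slot begins. x points level through the gate into the slot (the way to push), y along the fence to the left, z up. The aluminium fence, 22 mm high, stands at x = 0 to 6 mm for all |y| above 19 mm: the gate is 38 mm wide. A puck falls in once its centre is pushed a few mm past x = 0
- infeed: Fixed white box with a flat grey deck 85 mm above the bench. Origin on the bench right below the gate point, axes as the gate's (turned up to 0.35 rad). Deck: x = -210 to 0, y = -160 to 160 mm, rear edge open, side rims 6 mm wide, 12 mm high. Slot behind the gate: a pit x = 0 to 46, y = -22 to 22 mm, 77 mm deep, its clear end wall 20 mm higher than the deck
- red_puck_center (a point): Centre (half-way up) of the red plastic sample puck, a disc 30 mm in diameter and 14 mm high with a white dot on top, 20 to 42 g, lying flat on the deck 95 to 155 mm short of the gate; z axis up
- yellow_puck_center (a point): Centre (half-way up) of the yellow plastic sample puck, a disc 30 mm in diameter and 14 mm high with a white dot on top, 20 to 42 g, lying flat on the deck 95 to 155 mm short of the gate; z axis up
- blue_puck_center (a point): Centre (half-way up) of the blue plastic sample puck, a disc 30 mm in diameter and 14 mm high with a white dot on top, 20 to 42 g, lying flat on the deck 95 to 155 mm short of the gate; z axis up
- clear_vial: Clear glass vial with black cap, 45 mm tall, 24 mm in diameter, stands upright near the fence, far to one side of the gate; bystander. Origin: centre of its underside
- amber_vial: Amber glass vial with white cap, 45 mm tall, 24 mm in diameter, stands upright near the fence, far to one side of the gate; bystander. Origin: centre of its underside
- solvent_bottle: Amber bottle, 160 mm tall, 70 mm in diameter, on the bench to the right; bystander. Origin: centre of its underside
- beaker: Glass beaker, 85 mm tall, 70 mm in diameter, on the bench to the right; bystander. Origin: centre of its underside
- screwdriver: Screwdriver with red handle, lying on the bench to the left of the infeed unit; bystander
- cap_box: Green box 90 x 70 x 45 mm on the bench to the right; bystander. Origin: centre of its underside

How it is judged:
By the outcome, as a careful person would: the job done as asked, in the order asked, and still so for the second after the job is handed in, with the robot touching nothing.
It also fails if it takes over 70 s, if anything falls off the work surface, if the arm or the gripper's body presses on something with over 40 N, if the wrist force passes 120 N, or if a joint passes its speed limit or range.

## Working session

There is one attempt and no reset: what is moved stays moved. The work goes in short steps, Python scripts to look and compute and a tool call to move; the robot and the scene stay as the last step left them, time stands still between calls to the robot, and variables do not carry over. Pictures are saved under pics/ and viewed, and the job is handed in when it is done.

Besides the shell and the picture viewer there is one more tool, called by a JSON object that holds its "api" and its "payload", one argument or row to a line. carry_out: Moves the arm, as the interface text tells. Its arguments: {"type":"object","properties":{"moves":{"type":"array"},"gripper":{"type":"number"},"grip_force":{"type":"number"}},"required":["moves"]}

```bash
mkdir -p pics
python3 - <<'E'
from cell import ctrl, viewer
import cv2
s=ctrl.sense();print({k:(v if not hasattr(v,'tolist') else v.tolist()) for k,v in s.items()})
for n in("scene","top","wrist"):
    i=viewer.camera_info(n);print(n,i)
    cv2.imwrite(f"pics/{n}0.png",viewer.capture(n)[:,:,::-1])
E
```

```text
{'t': 0.0, 'q': [1.0873645919572474, 0.1245382086298206, 1.6517246374034174, 5.741800227354563e-06, 1.367483694435482, -0.0825937788637193], 'joint_velocities': [-0.00015530628086891043, -0.001027984589374521, -0.0006191279068031865, 0.000902389995128956, -0.00038221578782084967, 0.0006386427031247501], 'joint_torque': [-0.00358558347215876, -42.36178278923035, -36.544082164764404, -0.0004571599947666982, 0.006982698978390545, 2.236225498108979e-06], 'ee_pos': [0.253312770397323, 0.5978355785542838, 0.19100175202958136], 'tcp_rot': [0.19908039526072377, 0.979982569441012, -0.0010333157875824655, -0.00030343551055277064], 'wrist_force': [-0.19405948911239623, -0.3184406271718726, -0.11458586805296708], 'torque': [0.02804880676364331, -0.010496688213852991, -0.002645335858412888], 'opening': 1.0004745752618969}
scene {'mtx': array([[565.02635258,   0.        , 315.71686317],
       [  0.        , 565.02635258, 242.49339763],
       [  0.        ,   0.        ,   1.        ]]), 'rvec': array([ 0.7666021 ,  2.65359996, -1.02773319]), 'tvec': array([ 0.5204166 , -0.12873785,  1.51500781])}
top {'mtx': array([[620.26135067,   0.        , 308.16354608],
       [  0.        , 620.26135067, 232.20413156],
       [  0.        ,   0.        ,   1.        ]]), 'rvec': array([ 2.15407048, -2.16717865,  0.14841541]), 'tvec': array([-0.08068349,  0.60361801,  1.4855519 ])}
wrist {'mtx': array([[371.64829954,   0.        , 321.79288422],
       [  0.        , 371.64829954, 238.54153034],
       [  0.        ,   0.        ,   1.        ]]), 'rvec': array([-2.39120014, -1.58222811, -0.24923162]), 'tvec': array([-0.6497312 , -0.03991599,  0.38040168])}
```

View pics/scene0.png

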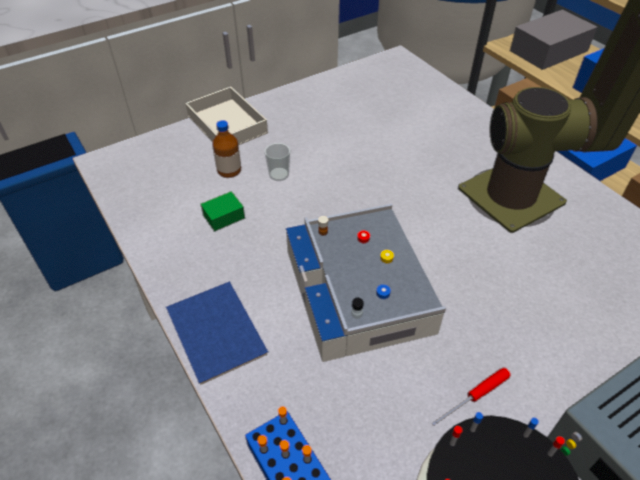

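View pics/top0.png

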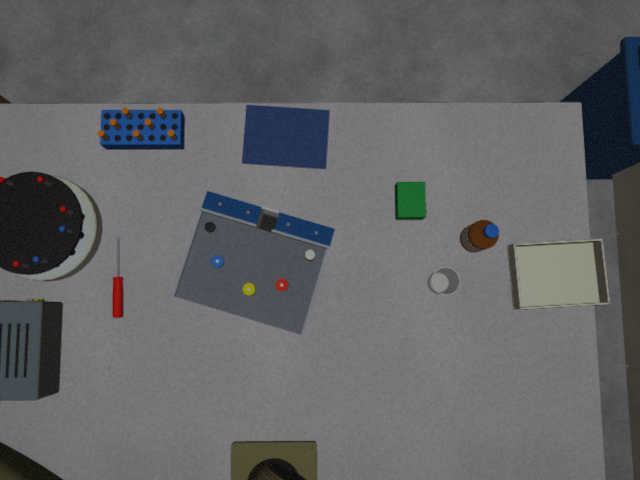

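View pics/wrist0.png

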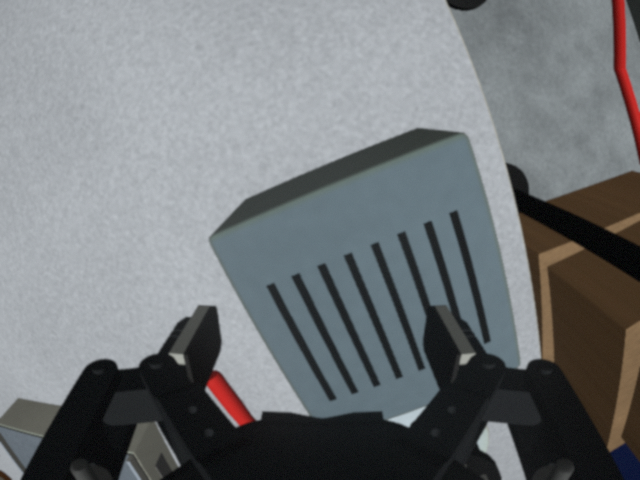

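The top view shows the unit, with its gate near (268,228), red puck at (282,285), yellow at (249,289) and blue at (218,261). The vials are at (210,227) and (310,255). I'll measure next.

```bash
cat > h.py <<'E'
import numpy as np,cv2
from cell import viewer,ctrl
def ray(n,uv,info=None):
    i=info or viewer.camera_info(n);R=cv2.Rodrigues(i["rvec"])[0];K=i["mtx"]
    p=np.array([(uv[0]-K[0,2])/K[0,0],(uv[1]-K[1,2])/K[1,1]])
    if n=="wrist":
        r=np.hypot(*p);d=np.array([*(p/r*np.sin(r)),np.cos(r)])
    else: d=np.array([*p,1.])
    d=R.T@d;return -R.T@i["tvec"],d/np.linalg.norm(d)
def onz(n,uv,z,info=None):
    o,d=ray(n,uv,info);return o+d*(z-o[2])/d[2]
def tri(a,b):
    A=np.zeros((3,3));B=np.zeros(3)
    for o,d in(a,b):
        P=np.eye(3)-np.outer(d,d);A+=P;B+=P@o
    x=np.linalg.solve(A,B);return x,[np.linalg.norm((np.eye(3)-np.outer(d,d))@(x-o)) for o,d in(a,b)]
def masks(im):
    h=cv2.cvtColor(im,cv2.COLOR_RGB2HSV);H,S,V=[h[:,:,k].astype(int) for k in range(3)]
    g=(S>150)&(V>110)
    return dict(red=g&((H<6)|(H>174)),yellow=g&(H>20)&(H<35),blue=g&(H>100)&(H<125))
def blobs(m,amin=20):
    n,l,s,c=cv2.connectedComponentsWithStats(m.astype(np.uint8))
    return [(s[i,4],c[i].round(1).tolist(),s[i,:4].tolist()) for i in range(1,n) if s[i,4]>=amin]
E
python3 - <<'E'
from h import *
for n in("top","scene"):
    im=cv2.imread(f"pics/{n}0.png")[:,:,::-1].copy()
    for k,m in masks(im).items(): print(n,k,blobs(m))
t=cv2.imread("pics/top0.png");cv2.imwrite("pics/topz.png",cv2.resize(t[180:345,165:345],None,fx=4.3,fy=3.6*1,interpolation=2)[:600])
t=cv2.imread("pics/scene0.png");cv2.imwrite("pics/scenez.png",cv2.resize(t[200:360,280:450],None,fx=3.7,fy=3.7,interpolation=2))
E
```

```text
top red [(np.int32(20), [15.2, 263.8], [13, 262, 5, 5]), (np.int32(317), [116.6, 297.0], [113, 277, 8, 41]), (np.int32(103), [281.5, 284.5], [276, 279, 12, 12])]
top yellow [(np.int32(106), [248.6, 288.5], [243, 283, 12, 12])]
top blue [(np.int32(1565), [141.4, 127.0], [101, 110, 80, 35]), (np.int32(126), [491.6, 230.6], [486, 225, 12, 13]), (np.int32(102), [217.0, 261.0], [211, 255, 13, 13])]
scene red [(np.int32(104), [363.6, 236.0], [358, 230, 12, 13]), (np.int32(523), [489.8, 383.4], [469, 368, 41, 33]), (np.int32(63), [457.7, 429.5], [454, 425, 9, 10]), (np.int32(65), [559.9, 439.9], [556, 436, 9, 9])]
scene yellow [(np.int32(126), [386.8, 255.8], [381, 250, 13, 13]), (np.int32(43), [572.0, 442.6], [568, 439, 8, 9])]
scene blue [(np.int32(118), [594.5, 56.0], [585, 49, 19, 14]), (np.int32(61), [221.7, 124.1], [217, 121, 10, 7]), (np.int32(200), [75.5, 143.4], [67, 133, 18, 23]), (np.int32(670), [602.6, 154.1], [569, 139, 67, 29]), (np.int32(519), [35.7, 172.3], [0, 157, 73, 32]), (np.int32(804), [302.4, 247.5], [287, 226, 32, 45]), (np.int32(5495), [215.5, 331.2], [168, 283, 98, 98]), (np.int32(1145), [324.0, 311.9], [306, 284, 38, 56]), (np.int32(110), [383.2, 290.3], [377, 285, 14, 12]), (np.int32(2303), [284.6, 452.0], [246, 413, 84, 67]), (np.int32(38), [478.9, 415.8], [476, 413, 7, 7]), (np.int32(40), [534.2, 421.2], [531, 418, 7, 8])]
```

View pics/topz.png

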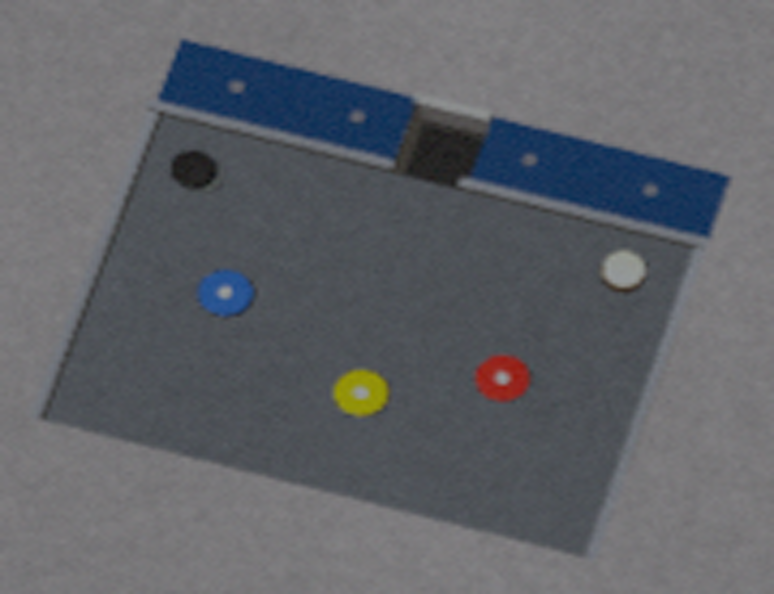

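View pics/scenez.png

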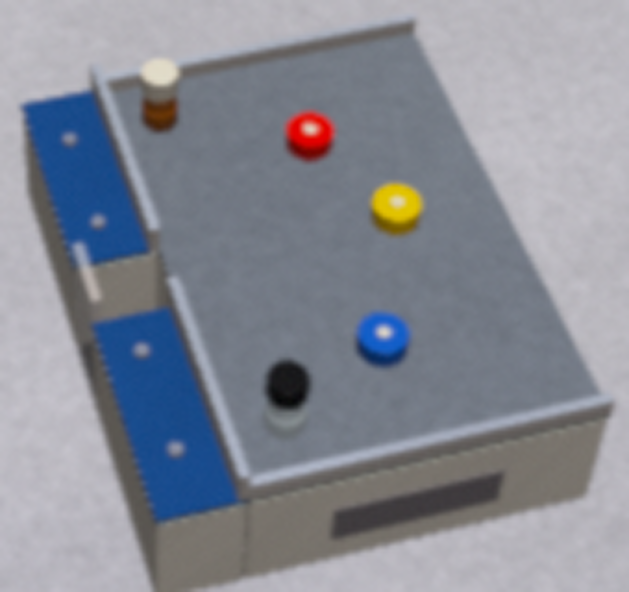

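```bash
cat >> h.py <<'E'
def tz(x,y): return ((x+.5)/4.3-.5+165,(y+.5)/3.6-.5+180)
def sz(x,y): return ((x+.5)/3.7-.5+280,(y+.5)/3.7-.5+200)
E
python3 - <<'E'
from h import *
np.set_printoptions(precision=4,suppress=True)
for n in("top","scene"): print(n,"cam",ray(n,(320,240))[0])
D=dict(red=((502,378),(311,128)),yellow=((361,393),(398,202)),blue=((225,292),(384,331)),
 rearL=((43,417),(608,402)),rearR=((585,555),(412,22)))
for k,(a,b) in D.items():
    print(k,*tri(ray("top",tz(*a)),ray("scene",sz(*b))), onz("top",tz(*a),.099))
for k,p,z in[("rearL",(43,417),.085),("rearR",(585,555),.085),("rearR97",(585,555),.097),("fenceL",(158,110),.107),("fenceR",(695,240),.107),("gapL",(397,165),.107),("gapR",(460,183),.107)]:
    print(k,onz("top",tz(*p),z))
for k,p,z in[("gapL",(174,280),.107),("gapR",(158,230),.107),("fenceL",(247,480),.107),("fenceR",(97,75),.107)]:
    print("scene",k,onz("scene",sz(*p),z))
E
```

```text
top cam [ 0.4103 -0.0681  1.5507]
scene cam [1.0278 0.6702 1.0379]
red [ 0.4723 -0.0201  0.0965] [np.float64(0.00026566673182137386), np.float64(0.00026566673182124186)] [ 0.4724 -0.0203  0.099 ]
yellow [0.4631 0.0565 0.0958] [np.float64(0.00029135318416040025), np.float64(0.00029135318416040996)] [0.4632 0.0561 0.099 ]
blue [0.5291 0.1308 0.0975] [np.float64(0.000296325538649244), np.float64(0.00029632553864910785)] [0.5292 0.1304 0.099 ]
rearL [0.4486 0.2307 0.0869] [np.float64(0.0007818348034074206), np.float64(0.0007818348034073821)] [0.4489 0.2277 0.099 ]
rearR [ 0.3589 -0.0651  0.0916] [np.float64(0.00045616515453449124), np.float64(0.00045616515453446077)] [ 0.3588 -0.0648  0.099 ]
rearL [0.4492 0.2306 0.085 ]
rearR [ 0.3583 -0.0647  0.085 ]
rearR97 [ 0.3588 -0.0648  0.097 ]
fenceL [0.648  0.1674 0.107 ]
fenceR [ 0.5609 -0.1257  0.107 ]
gapL [0.611  0.0366 0.107 ]
gapR [0.599  0.0022 0.107 ]
scene gapL [0.6132 0.0429 0.107 ]
scene gapR [0.6008 0.0065 0.107 ]
scene fenceL [0.6542 0.1773 0.107 ]
scene fenceR [ 0.5648 -0.1208  0.107 ]
```

{"api": "carry_out", "payload": {
  "moves": [
    [0, 0, 0.5, 0],
    [0.1, -0.3, 0.5, 0],
    [0.2, -0.6, 0.5, 0],
    [0.3, -0.8, 0.5, 0.2],
    [0.3, -0.8, 0, 0.2],
    [0.3, -0.8, 0, 0.2],
    [0.3, -0.8, 0, 0.2],
    [0.3, -0.8, 0, 0.2],
    [0.3, -0.8, 0, 0.2],
    [0.3, -0.8, 0, 0],
    [0.3, -0.8, 0, 0],
    [0.3, -0.8, 0, 0],
    [0.3, -0.8, 0, 0],
    [0.3, -0.8, 0, 0],
    [0.3, -0.8, 0, 0],
    [0.3, -0.8, 0, 0],
    [0.3, -0.8, 0, 0],
    [0.3, -0.8, 0, 0],
    [0.3, -0.8, 0, 0],
    [0, 0, 0, 0]
  ],
  "gripper": -0.62
}}

```text
t: 1.82
ee_pos: [0.408, 0.1842, 0.2546]
tcp_rot: [0.15, 0.989, -0.0, 0.002]
wrist_force: [-0.1, 0.4, -0.1]
opening: 0.189
```

Run:
```python
from h import *
np.set_printoptions(precision=4,suppress=True)
s=ctrl.sense();print(s['t'],s['ee_pos'],s['tcp_rot'],s['opening'])
i=viewer.camera_info("wrist");im=viewer.capture("wrist");print(i,ray("wrist",(320,240),i))
cv2.imwrite("pics/w1.png",im[:,:,::-1])
np.savez("w1.npz",**i)
```

```text
1.8167 [0.408  0.1842 0.2546] [ 0.1497  0.9887 -0.0001  0.0019] 0.18907645989997898
{'mtx': array([[371.6483,   0.    , 321.7929],
       [  0.    , 371.6483, 238.5415],
       [  0.    ,   0.    ,   1.    ]]), 'rvec': array([-2.3133, -1.7024, -0.2746]), 'tvec': array([-0.298 , -0.3789,  0.3338])} (array([0.332 , 0.2084, 0.436 ]), array([ 0.3018, -0.0985, -0.9483]))
```

View pics/w1.png

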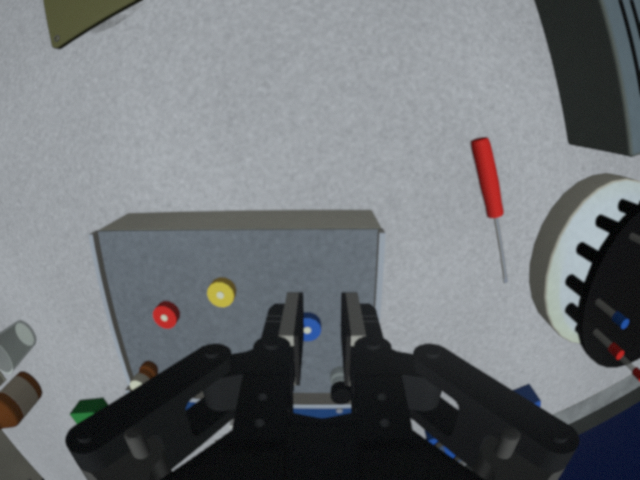

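The wrist view shows the deck with red at (166,316), yellow at (221,293) and blue at (309,327). The gripper hides the gate, so I'll move forward to see it.

{"api": "carry_out", "payload": {
  "moves": [
    [0.4, -0.1, 0, 0],
    [0.8, -0.3, 0, 0],
    [0.8, -0.3, 0, 0],
    [0.8, -0.3, 0, 0],
    [0.8, -0.3, 0, 0],
    [0.8, -0.3, 0, 0],
    [0.8, -0.3, 0, 0],
    [0.4, -0.1, 0, 0],
    [0, 0, 0, 0],
    [0, 0, 0, 0]
  ]
}}

```text
t: 2.7
ee_pos: [0.5747, 0.1281, 0.2522]
tcp_rot: [0.147, 0.989, 0.0, -0.001]
wrist_force: [0.1, -0.7, -0.1]
opening: 0.186
```

Run:
```python
from h import *
i=viewer.camera_info("wrist");im=viewer.capture("wrist")
cv2.imwrite("pics/w2.png",im[:,:,::-1])
np.savez("w2.npz",**i)
print(ctrl.sense()['ee_pos'])
```

```text
[0.57417489 0.12821639 0.25232178]
```

View pics/w2.png

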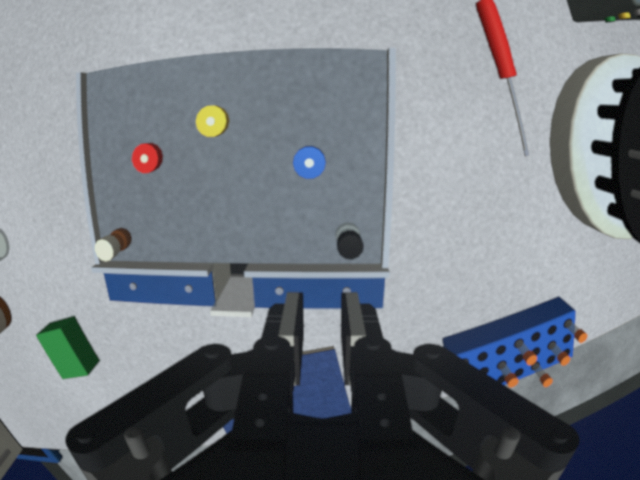

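Run:
```python
import cv2
t=cv2.imread("pics/w2.png");cv2.imwrite("pics/w2z.png",cv2.resize(t[245:320,180:280],None,fx=8,fy=8,interpolation=2))
```

```text
(no output)
```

View pics/w2z.png

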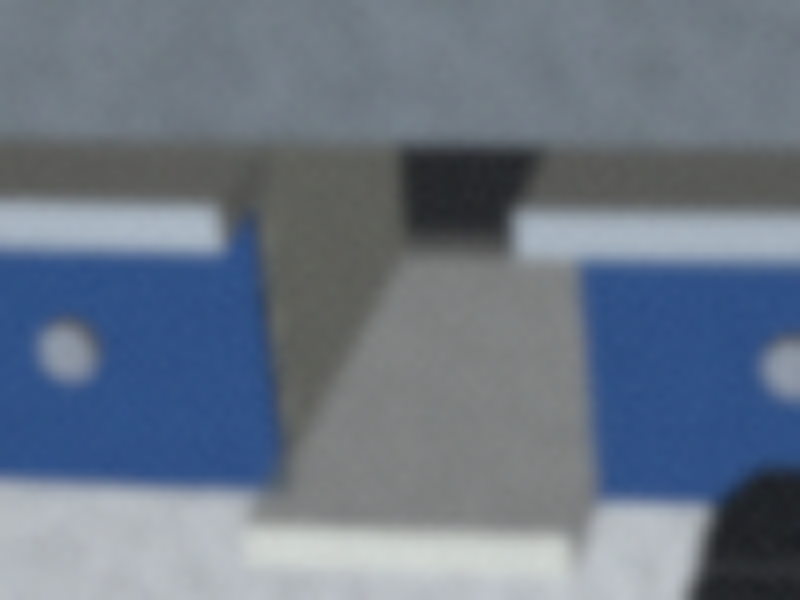

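Run:
```python
from h import *
np.set_printoptions(precision=4,suppress=True)
i=dict(np.load("w2.npz"))
Z=lambda x,y:((x+.5)/8-.5+180,(y+.5)/8-.5+245)
P={}
for k,p,z in[("topR",(224,200),.107),("topL",(511,208),.107),("baseR",(262,147),.085),("baseL",(545,150),.085)]:
    P[k]=onz("wrist",Z(*p),z,i);print(k,P[k])
for k,p in[("red",(144,158)),("yel",(210.5,121)),("blue",(309,163))]:print(k,onz("wrist",p,.099,i))
# yaw from fence base line endpoints
a=onz("wrist",(101,265),.085,i);b=onz("wrist",(380,267),.085,i);d=b-a;print("base line",a,b,np.arctan2(-d[0],d[1]))
g=(P["topR"]+P["topL"])/2;h=(P["baseR"]+P["baseL"])/2;print(g,h)
im=cv2.imread("pics/w2.png")[:,:,::-1].copy()
for k,m in masks(im).items():print(k,[b for b in blobs(m,60)][:4])
w1=dict(np.load("w1.npz"))
for k,p1,p2 in[("red",(166,316),(144,158)),("yel",(221,295),(210.5,121))]:print(k,tri(ray("wrist",p1,w1),ray("wrist",p2,i)))
```

```text
topR [0.5989 0.0037 0.107 ]
topL [0.61   0.0386 0.107 ]
baseR [0.6001 0.0018 0.085 ]
baseL [0.6112 0.0382 0.085 ]
red [ 0.4745 -0.021   0.099 ]
yel [0.466  0.0558 0.099 ]
blue [0.5317 0.1299 0.099 ]
base line [ 0.564  -0.1347  0.085 ] [0.6546 0.1666 0.085 ] -0.2919256306752321
[0.6045 0.0211 0.107 ] [0.6056 0.02   0.085 ]
red [(np.int32(1223), [497.0, 37.6], [478, 0, 38, 78]), (np.int32(530), [145.5, 157.7], [132, 144, 27, 29])]
yellow [(np.int32(567), [212.0, 120.6], [197, 107, 30, 29])]
blue [(np.int32(647), [308.9, 161.9], [294, 147, 31, 31]), (np.int32(2496), [160.8, 289.1], [106, 275, 108, 30]), (np.int32(2576), [318.1, 291.1], [254, 279, 129, 28]), (np.int32(2850), [522.3, 347.3], [457, 310, 118, 70])]
red (array([ 0.4747, -0.021 ,  0.0959]), [np.float64(0.00147204014133624), np.float64(0.001472040141336235)])
yel (array([0.4662, 0.0564, 0.0989]), [np.float64(0.0005536287543102699), np.float64(0.0005536287543103022)])
```

```bash
cat >> h.py <<'E'
G=np.array([.605,.0207]);YAW=-.292
RX=np.array([[np.cos(YAW),-np.sin(YAW)],[np.sin(YAW),np.cos(YAW)]])
def g2w(p): return G+RX@np.asarray(p)
def w2g(p): return RX.T@(np.asarray(p)[:2]-G)
def head(s):  # heading of -tool x relative to gate x, deg
    from scipy.spatial.transform import Rotation as Ro
    v=-Ro.from_quat(s['tcp_rot']).as_matrix()[:,0];return (np.degrees(np.arctan2(v[1],v[0])-YAW)+180)%360-180
L=.0237
def tcp(p,th,L=L): t=np.radians(th);return g2w(np.array(p)-L*np.array([np.cos(t),np.sin(t)]))
def rows(poses,s=None):
    # poses: list of (xw,yw,z,th) successive rows
    s=s or ctrl.sense();c=np.array([*s['ee_pos'],head(s)]);out=[]
    for q in poses:
        r=np.round((np.array(q)-c)/[.03,.03,.03,5],2)+0.;out.append(r.tolist());c=c+r*[.03,.03,.03,5]
    print("max",np.abs(out).max());print(out)
E
python3 - <<'E'
from h import *
np.set_printoptions(precision=4,suppress=True)
s=ctrl.sense();print(s['ee_pos'],head(s),s['q'])
i=dict(np.load("w2.npz"))
for n,p in[("clear",(350,244)),("amber",(105,250))]:print(n,w2g(onz("wrist",p,.13,i))*1e3)
for n,p in[("red",(.4735,-.0206)),("yel",(.4648,.056)),("blue",(.5305,.130))]:print(n,w2g(p)*1e3)
# approach for red
th=49.6;p=w2g((.4735,-.0206))
a=tcp(p,th,.045)
c=np.array([*s['ee_pos'],head(s)]);t=np.array([*a,.15,th])
N=12;rows([c+(t-c)*k/N for k in range(1,N+1)]);print(a)
E
```

```text
[0.5742 0.1282 0.2523] -0.17998371270167013 [ 0.1283 -0.0417  1.7207  0.0003  1.4632 -1.1474]
clear [-34.9721 119.0763]
amber [ -29.214  -118.8055]
red [-114.0447  -77.4064]
yel [-144.4271   -6.5534]
blue [-102.8104   83.2272]
max 0.83
[[-0.38, -0.48, -0.28, 0.83], [-0.39, -0.48, -0.29, 0.83], [-0.38, -0.48, -0.28, 0.83], [-0.39, -0.48, -0.29, 0.83], [-0.38, -0.49, -0.28, 0.83], [-0.39, -0.48, -0.29, 0.83], [-0.38, -0.48, -0.28, 0.83], [-0.39, -0.48, -0.28, 0.83], [-0.38, -0.48, -0.29, 0.83], [-0.39, -0.48, -0.28, 0.83], [-0.38, -0.48, -0.29, 0.83], [-0.39, -0.48, -0.28, 0.83]]
[ 0.4357 -0.045 ]
```

{"api": "carry_out", "payload": {
  "moves": [
    [-0.38, -0.48, -0.28, 0.83],
    [-0.39, -0.48, -0.29, 0.83],
    [-0.38, -0.48, -0.28, 0.83],
    [-0.39, -0.48, -0.29, 0.83],
    [-0.38, -0.49, -0.28, 0.83],
    [-0.39, -0.48, -0.29, 0.83],
    [-0.38, -0.48, -0.28, 0.83],
    [-0.39, -0.48, -0.28, 0.83],
    [-0.38, -0.48, -0.29, 0.83],
    [-0.39, -0.48, -0.28, 0.83],
    [-0.38, -0.48, -0.29, 0.83],
    [-0.39, -0.48, -0.28, 0.83],
    [0, 0, 0, 0],
    [0, 0, 0, 0]
  ]
}}

```text
t: 3.92
ee_pos: [0.4352, -0.0451, 0.15]
tcp_rot: [-0.282, 0.959, 0.0, 0.0]
wrist_force: [0.1, 0.4, 1.2]
opening: 0.189
```

Run:
```python
from h import *
s=ctrl.sense();print(s['ee_pos'],head(s),w2g(s['ee_pos'])*1e3)
p=w2g((.4735,-.0206));a=tcp(p,49.6,.045)
rows([(*a,z,49.6) for z in(.135,.12,.105,.097,.092,.089)])
cv2.imwrite("pics/w3.png",viewer.capture("wrist")[:,:,::-1])
```

```text
[ 0.43519428 -0.04509359  0.14995579] 49.45991901650055 [-143.67797704 -111.89020497]
max 0.5
[[0.02, 0.0, -0.5, 0.03], [0.0, 0.0, -0.5, 0.0], [0.0, 0.0, -0.5, 0.0], [0.0, 0.0, -0.27, 0.0], [0.0, 0.0, -0.16, 0.0], [0.0, 0.0, -0.1, 0.0]]
```

View pics/w3.png

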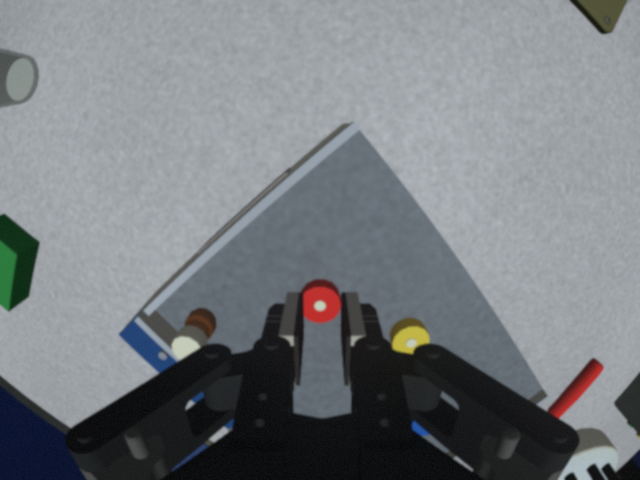

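Run:
```python
from h import *
print(onz("wrist",(320,305.5),.099),w2g(onz("wrist",(320,305.5),.099))*1e3, onz("wrist",(411,343),.099))
```

```text
[ 0.47671042 -0.02031812  0.099     ] [-111.05127949  -76.21230902] [0.46785147 0.05673543 0.099     ]
```

{"api": "carry_out", "payload": {
  "moves": [
    [0.02, 0, -0.5, 0.03],
    [0, 0, -0.5, 0],
    [0, 0, -0.5, 0],
    [0, 0, -0.27, 0],
    [0, 0, -0.16, 0],
    [0, 0, -0.1, 0],
    [0, 0, 0, 0]
  ]
}}

```text
t: 4.55
ee_pos: [0.4368, -0.0453, 0.0892]
tcp_rot: [-0.284, 0.959, 0.0, -0.0]
wrist_force: [0.3, 0.9, 0.4]
opening: 0.187
```

```bash
cat >> h.py <<'E'
def arcpath(p0,R=.05,xe=-.025,step=.0045,z=.089,xend=.008,L0=.045):
    # solve tangent angle
    from scipy.optimize import brentq
    sg=-np.sign(p0[1])
    f=lambda t:(xe-R*np.sin(t)-p0[0])*np.sin(t)-(abs(p0[1])-R*(1-np.cos(t)))*np.cos(t)
    t=brentq(f,.02,1.4);S=np.array([xe-R*np.sin(t),-sg*R*(1-np.cos(t))]);th=sg*np.degrees(t)
    return t,th,S
def plan(p0,R=.05,xe=-.025,step=.006,sarc=.0044,z=.089,L0=.045):
    p0=np.array(p0);t,th,S=arcpath(p0,R,xe);sg=np.sign(th);out=[]
    u=np.array([np.cos(t),sg*np.sin(t)]);st=p0-(L0-L)*u;D=np.linalg.norm(S-st);n=int(np.ceil(D/step))
    for k in range(1,n+1): out.append((*tcp(st+(S-st)*k/n,th),z,th))
    n=int(np.ceil(R*t/sarc))
    for k in range(1,n+1):
        a=t*(1-k/n);p=np.array([xe-R*np.sin(a),-sg*R*(1-np.cos(a))]);out.append((*tcp(p,sg*np.degrees(a)),z,sg*np.degrees(a)))
    return th,out
E
python3 - <<'E'
from h import *
s=ctrl.sense();print(s['ee_pos'],head(s),w2g(s['ee_pos'])*1e3,s['wrist_force'])
th,o=plan(w2g((.4735,-.0206)));print(th,len(o));rows(o)
E
```

```text
[ 0.43683776 -0.04528552  0.08917992] 49.7370800248853 [-142.04881284 -111.60091069] [0.30455349 0.94721684 0.42401186]
49.56481751324167 27
max 1.0
[[0.13, 0.12, -0.01, -0.03], [0.16, 0.1, 0.0, 0.0], [0.17, 0.11, 0.0, 0.0], [0.16, 0.1, 0.0, 0.0], [0.16, 0.11, 0.0, 0.0], [0.17, 0.11, 0.0, 0.0], [0.16, 0.1, 0.0, 0.0], [0.17, 0.11, 0.0, 0.0], [0.16, 0.11, 0.0, 0.0], [0.17, 0.1, 0.0, 0.0], [0.16, 0.11, 0.0, 0.0], [0.17, 0.1, 0.0, 0.0], [0.16, 0.11, 0.0, 0.0], [0.17, 0.11, 0.0, 0.0], [0.16, 0.1, 0.0, 0.0], [0.17, 0.11, 0.0, 0.0], [0.16, 0.11, 0.0, 0.0], [0.09, 0.13, 0.0, -1.0], [0.1, 0.12, 0.0, -0.99], [0.11, 0.12, 0.0, -0.99], [0.12, 0.1, 0.0, -0.99], [0.13, 0.09, 0.0, -0.99], [0.14, 0.08, 0.0, -0.99], [0.14, 0.07, 0.0, -0.99], [0.15, 0.06, 0.0, -0.99], [0.15, 0.05, 0.0, -1.0], [0.16, 0.03, 0.0, -0.99]]
```

Straight part first, then look.

{"api": "carry_out", "payload": {
  "moves": [
    [0.13, 0.12, 0, 0],
    [0.16, 0.1, 0, 0],
    [0.17, 0.11, 0, 0],
    [0.16, 0.1, 0, 0],
    [0.16, 0.11, 0, 0],
    [0.17, 0.11, 0, 0],
    [0.16, 0.1, 0, 0],
    [0.17, 0.11, 0, 0],
    [0.16, 0.11, 0, 0],
    [0.17, 0.1, 0, 0],
    [0.16, 0.11, 0, 0],
    [0.17, 0.1, 0, 0],
    [0.16, 0.11, 0, 0],
    [0.17, 0.11, 0, 0],
    [0.16, 0.1, 0, 0],
    [0.17, 0.11, 0, 0],
    [0.16, 0.11, 0, 0]
  ]
}}

```text
t: 5.97
ee_pos: [0.5199, 0.0093, 0.0891]
tcp_rot: [-0.284, 0.959, -0.0, -0.0]
wrist_force: [0.2, 0.7, 1.2]
opening: 0.191
```

```bash
cat >> h.py <<'E'
def look(tag):
    s=ctrl.sense();print("tcp gate",(w2g(s['ee_pos'])*1e3).round(1),s['ee_pos'][2].round(4) if hasattr(s['ee_pos'][2],'round') else s['ee_pos'][2],"head",round(head(s),2),"t",s['t'],"f",np.round(s['wrist_force'],1))
    for n in("top","scene"):
        im=viewer.capture(n)
        for k,m in masks(im).items():
            for a,c,b in blobs(m,10):
                w=onz(n,c,.097);g=w2g(w)
                if -.22<g[0]<.06 and abs(g[1])<.16 and a<300:print(n,k,a,c,(g*1e3).round(1))
        c=im[190:340,170:340] if n=="top" else im[200:360,280:450]
        cv2.imwrite(f"pics/{tag}_{n}.png",cv2.resize(c,None,fx=3.5,fy=3.5,interpolation=2)[:,:,::-1])
    cv2.imwrite(f"pics/{tag}_w.png",viewer.capture("wrist")[:,:,::-1])
E
python3 -c "
from h import *
look('r1')"
```

```text
tcp gate [-78.2 -35.4] 0.0891 head 49.72 t 5.9667 f [0.2 0.7 1.2]
top red 11 [276.5, 283.7] [-116.2  -65.8]
top yellow 105 [248.6, 288.6] [-145.5   -6.7]
top blue 104 [217.1, 261.0] [-104.6   83.1]
scene red 17 [367.1, 238.2] [-118.9  -63. ]
scene yellow 127 [386.7, 256.0] [-143.1   -0.9]
scene blue 114 [383.1, 290.5] [-102.9   86.7]
```

View pics/r1_scene.png

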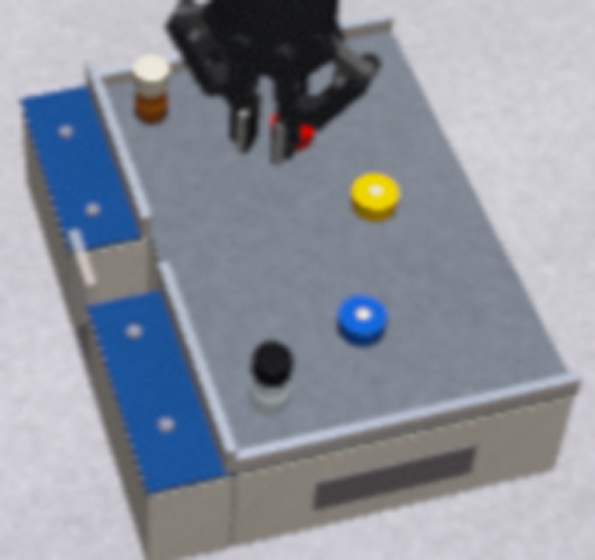

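View pics/r1_w.png

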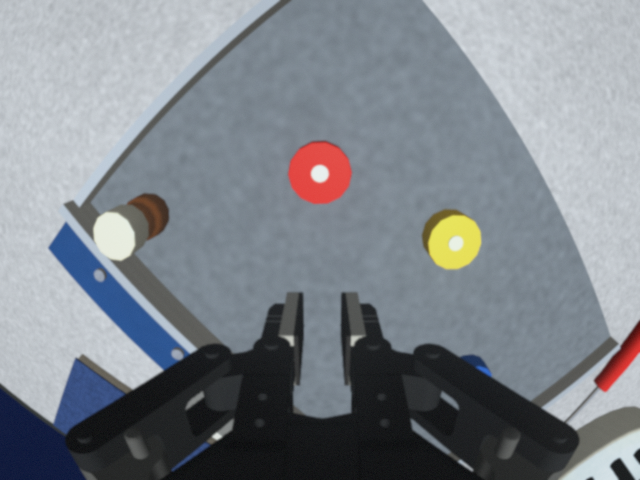

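Run:
```python
from h import *
for p in[(320,173),(456,243)]:print(w2g(onz("wrist",p,.099))*1e3)
# where do tips appear; project points along tool axis at TCP and above
i=viewer.camera_info("wrist");R=cv2.Rodrigues(i["rvec"])[0];K=i["mtx"];s=ctrl.sense()
for dz in(0,.01,.02,.05):
  for dx in(-.011,0,.011):
    th=np.radians(head(s))+YAW
    w=np.array(s['ee_pos'])+[dx*np.cos(th),dx*np.sin(th),dz];c=R@w+i["tvec"];r=np.hypot(c[0],c[1]);a=np.arctan2(r,c[2]);print(dz,dx,(K[:2,2]+K[0,0]*a*c[:2]/r).round(1))
t=cv2.imread("pics/r1_w.png");cv2.imwrite("pics/r1wz.png",cv2.resize(t[270:430,200:440],None,fx=3.3,fy=3.3,interpolation=2))
t=cv2.imread("pics/r1_scene.png");cv2.imwrite("pics/r1sz.png",cv2.resize(t[0:200,140:400],None,fx=3,fy=3,interpolation=2))
```

```text
[-113.16126325  -77.79870099]
[-143.78607487   -6.65832816]
0 -0.011 [321.7 253.9]
0 0 [321.8 273.2]
0 0.011 [321.8 291.7]
0.01 -0.011 [321.7 260.9]
0.01 0 [321.8 281. ]
0.01 0.011 [321.8 300.2]
0.02 -0.011 [321.7 268.7]
0.02 0 [321.8 289.6]
0.02 0.011 [321.8 309.5]
0.05 -0.011 [321.8 297.8]
0.05 0 [321.8 321.5]
0.05 0.011 [321.8 343.5]
```

View pics/r1wz.png

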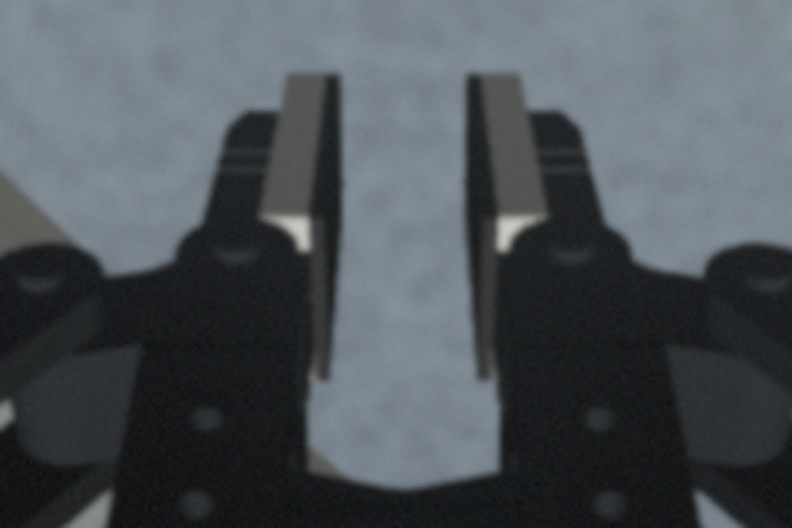

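View pics/r1sz.png

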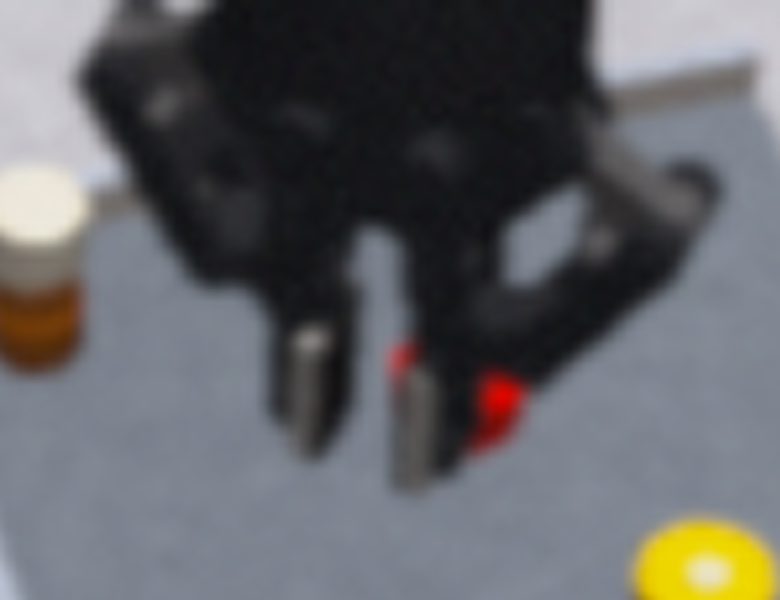

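Run:
```python
from h import *
s=ctrl.sense();T=np.array(s['ee_pos']);th=np.radians(head(s))+YAW
f=np.array([np.cos(th),np.sin(th)]);l=np.array([-f[1],f[0]])
def rep(n,p):
    for z in(.085,.09,.095,.1,.105,.11,.12,.13):
        w=onz(n,p,z)[:2]-T[:2];print(n,z,"fwd %.1f lat %.1f"%(w@f*1e3,w@l*1e3))
rep("scene",(359.2,246.5))
print("left prong");rep("scene",((312/3+140)/3.5+280,(455/3)/3.5+200))
print();rep("wrist",(200+468/3.3,270+75/3.3))
print();rep("wrist",(200+340/3.3,270+75/3.3))
```

```text
scene 0.085 fwd -26.4 lat 2.9
scene 0.09 fwd -22.2 lat 4.4
scene 0.095 fwd -17.9 lat 5.8
scene 0.1 fwd -13.6 lat 7.2
scene 0.105 fwd -9.4 lat 8.7
scene 0.11 fwd -5.1 lat 10.1
scene 0.12 fwd 3.4 lat 13.0
scene 0.13 fwd 11.9 lat 15.9
left prong
scene 0.085 fwd -26.4 lat -20.3
scene 0.09 fwd -22.2 lat -18.7
scene 0.095 fwd -17.9 lat -17.2
scene 0.1 fwd -13.6 lat -15.6
scene 0.105 fwd -9.4 lat -14.1
scene 0.11 fwd -5.1 lat -12.5
scene 0.12 fwd 3.4 lat -9.4
scene 0.13 fwd 11.9 lat -6.2

wrist 0.085 fwd 13.7 lat 11.2
wrist 0.09 fwd 11.2 lat 10.9
wrist 0.095 fwd 8.7 lat 10.6
wrist 0.1 fwd 6.2 lat 10.3
wrist 0.105 fwd 3.7 lat 10.0
wrist 0.11 fwd 1.3 lat 9.7
wrist 0.12 fwd -3.7 lat 9.1
wrist 0.13 fwd -8.7 lat 8.5

wrist 0.085 fwd 13.6 lat -10.4
wrist 0.09 fwd 11.2 lat -10.2
wrist 0.095 fwd 8.7 lat -9.9
wrist 0.1 fwd 6.2 lat -9.6
wrist 0.105 fwd 3.7 lat -9.3
wrist 0.11 fwd 1.2 lat -9.0
wrist 0.12 fwd -3.7 lat -8.5
wrist 0.13 fwd -8.7 lat -7.9
```

View pics/r1_top.png

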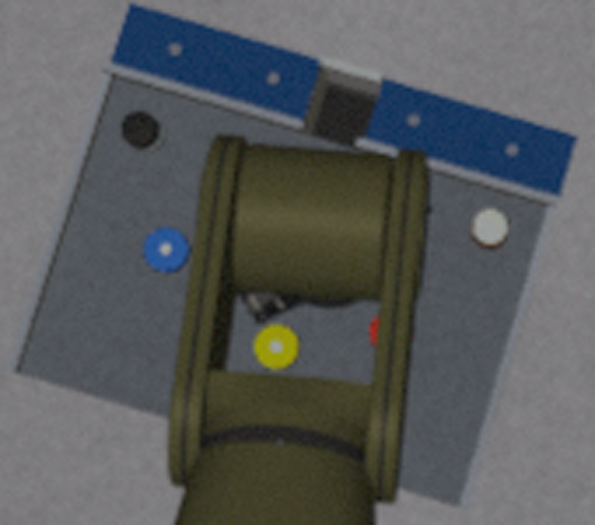

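The fingers passed over the red puck without touching it: the wrist view still has red at (320,173), where it started. Wrist and scene rays put the real fingertips about 25–40 mm above the reported TCP. I'll go back behind the puck, lower in stages, and check by force and picture.

{"api": "carry_out", "payload": {
  "moves": [
    [-0.2, -0.13, 0.2, 0],
    [-0.33, -0.22, 0.1, 0],
    [-0.33, -0.22, 0, 0],
    [-0.33, -0.22, 0, 0],
    [-0.33, -0.22, 0, 0],
    [-0.33, -0.22, 0, 0],
    [-0.33, -0.22, 0, 0],
    [-0.33, -0.22, 0, 0],
    [-0.26, -0.15, 0, 0],
    [0, 0, -0.3, 0],
    [0, 0, -0.3, 0],
    [0, 0, -0.2, 0],
    [0, 0, 0, 0],
    [0, 0, 0, 0]
  ]
}}

```text
t: 7.28
ee_pos: [0.4359, -0.0453, 0.073]
tcp_rot: [-0.284, 0.959, 0.001, -0.001]
wrist_force: [0.8, -0.4, 0.0]
opening: 0.191
```

Run:
```python
from h import *
look('r2')
t=cv2.imread("pics/r2_scene.png");cv2.imwrite("pics/r2sz.png",cv2.resize(t[0:200,160:420],None,fx=3,fy=3,interpolation=2))
```

```text
tcp gate [-143.  -111.9] 0.073 head 49.75 t 7.2833 f [ 0.8 -0.4  0. ]
top yellow 106 [248.6, 288.5] [-145.2   -6.6]
top blue 104 [217.1, 260.9] [-104.3   83.1]
scene red 110 [363.5, 236.2] [-113.  -71.]
scene yellow 128 [386.7, 256.0] [-143.1   -0.9]
scene blue 114 [383.1, 290.5] [-102.9   86.7]
```

View pics/r2sz.png

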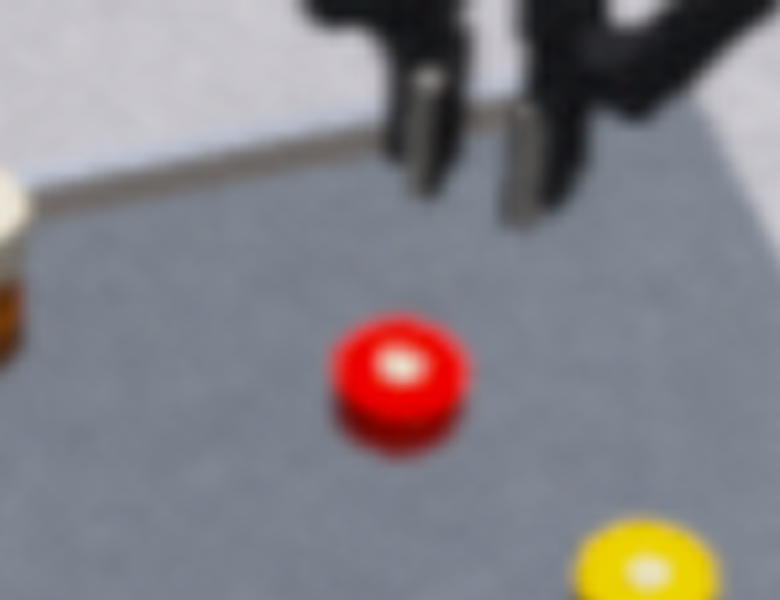

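View pics/r2_w.png

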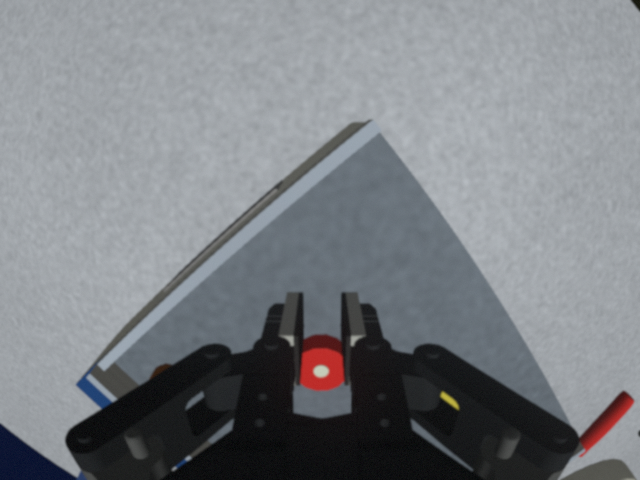

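Run:
```python
from h import *
s=ctrl.sense();T=np.array(s['ee_pos']);th=np.radians(head(s))+YAW
f=np.array([np.cos(th),np.sin(th)]);l=np.array([-f[1],f[0]])
for p in[(425,195),(522,228)]:
  q=((p[0]/3+160)/3.5+280,(p[1]/3)/3.5+200)
  for z in(.09,.1,.105,.11,.115,.12):
        w=onz("scene",q,z)[:2]-T[:2];print(z,"fwd %.1f lat %.1f"%(w@f*1e3,w@l*1e3))
```

```text
0.09 fwd -11.7 lat -13.0
0.1 fwd -2.2 lat -9.9
0.105 fwd 2.5 lat -8.4
0.11 fwd 7.2 lat -6.9
0.115 fwd 12.0 lat -5.3
0.12 fwd 16.7 lat -3.8
0.09 fwd -11.0 lat 10.5
0.1 fwd -1.6 lat 13.3
0.105 fwd 3.2 lat 14.7
0.11 fwd 7.9 lat 16.1
0.115 fwd 12.6 lat 17.5
0.12 fwd 17.3 lat 18.9
```

{"api": "carry_out", "payload": {
  "moves": [
    [0, 0, -0.2, 0],
    [0, 0, -0.2, 0],
    [0, 0, -0.1, 0],
    [0, 0, 0, 0]
  ]
}}

```text
t: 7.77
ee_pos: [0.4354, -0.0454, 0.0578]
tcp_rot: [-0.284, 0.959, 0.001, -0.001]
wrist_force: [0.3, 0.1, 1.1]
opening: 0.191
```

Run:
```python
from h import *
look('r3')
t=cv2.imread("pics/r3_scene.png");cv2.imwrite("pics/r3sz.png",cv2.resize(t[0:200,160:420],None,fx=3,fy=3,interpolation=2))
```

```text
tcp gate [-143.4 -112.1] 0.0578 head 49.72 t 7.7667 f [0.3 0.1 1.1]
top yellow 106 [248.6, 288.5] [-145.2   -6.6]
top blue 105 [217.0, 260.9] [-104.4   83.3]
scene red 110 [363.5, 236.2] [-113.  -71.]
scene yellow 127 [386.7, 256.0] [-143.1   -0.9]
scene blue 115 [383.1, 290.6] [-102.8   87. ]
```

View pics/r3sz.png

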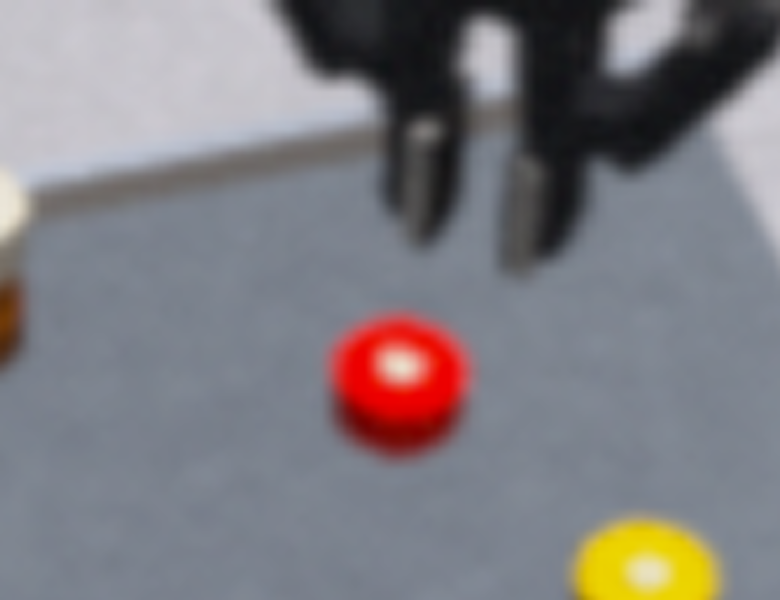

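```bash
cat >> h.py <<'E'
def proj(n,w):
    i=viewer.camera_info(n);return cv2.projectPoints(np.array(w,float).reshape(1,3),i["rvec"],i["tvec"],i["mtx"],None)[0].ravel()
E
python3 - <<'E'
from h import *
s=ctrl.sense();T=np.array(s['ee_pos']);th=np.radians(head(s))+YAW
f=np.array([np.cos(th),np.sin(th)]);l=np.array([-f[1],f[0]])
for lat in(-.011,.011):
  for z in(.085,.09,.095,.1):
    q=proj("scene",[*(T[:2]+.011*f+lat*l),z]);print(lat,z,(((q-[280,200])*3.5-[160,0])*3).round(0))
for z in(.085,.097,.099):print("red dot",z,(((proj("scene",[.4745,-.0205,z])-[280,200])*3.5-[160,0])*3).round(0))
E
```

```text
-0.011 0.085 [396. 278.]
-0.011 0.09 [397. 263.]
-0.011 0.095 [399. 247.]
-0.011 0.1 [400. 231.]
0.011 0.085 [489. 308.]
0.011 0.09 [490. 293.]
0.011 0.095 [492. 277.]
0.011 0.1 [493. 261.]
red dot 0.085 [385. 398.]
red dot 0.097 [388. 361.]
red dot 0.099 [389. 354.]
```

{"api": "carry_out", "payload": {
  "moves": [
    [0, 0, -0.14, 0],
    [0, 0, -0.12, 0],
    [0, 0, 0, 0],
    [0, 0, 0, 0]
  ]
}}

```text
t: 8.25
ee_pos: [0.436, -0.0456, 0.0509]
tcp_rot: [-0.284, 0.959, 0.0, -0.0]
wrist_force: [-0.8, 0.6, 0.5]
opening: 0.185
```

{"api": "carry_out", "payload": {
  "moves": [
    [0, 0, -0.09, 0],
    [0, 0, 0, 0],
    [0, 0, 0, 0]
  ]
}}

```text
t: 8.5
ee_pos: [0.4362, -0.0456, 0.0485]
tcp_rot: [-0.284, 0.959, 0.0, -0.0]
wrist_force: [1.0, 0.0, 0.7]
opening: 0.191
```

Run:
```python
from h import *
look('r4')
t=cv2.imread("pics/r4_scene.png");cv2.imwrite("pics/r4sz.png",cv2.resize(t[0:200,160:420],None,fx=3,fy=3,interpolation=2))
```

```text
tcp gate [-142.6 -112.1] 0.0485 head 49.71 t 8.5 f [1.  0.  0.7]
top yellow 106 [248.6, 288.5] [-145.2   -6.6]
top blue 104 [217.1, 261.0] [-104.6   83.1]
scene red 110 [363.5, 236.2] [-113.  -71.]
scene yellow 127 [386.7, 256.0] [-143.1   -0.9]
scene blue 114 [383.1, 290.5] [-102.9   86.7]
```

View pics/r4sz.png

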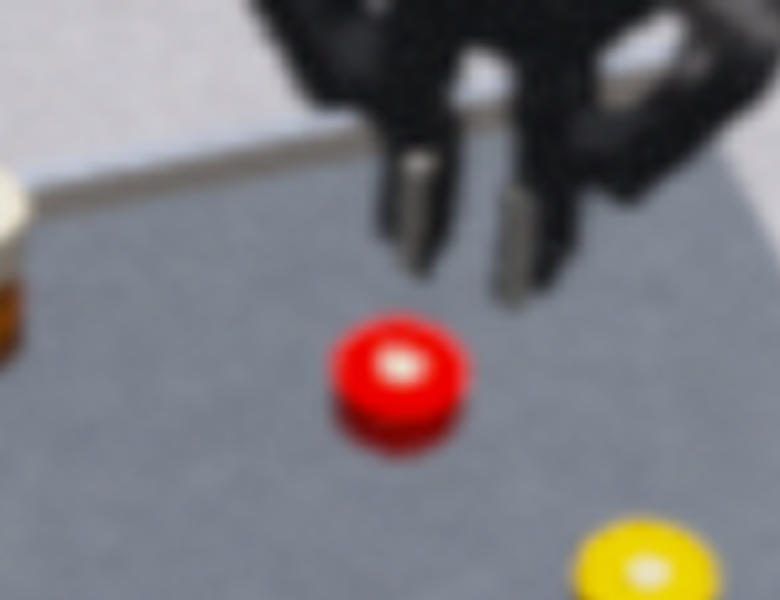

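Tips are now about 5 mm above the deck, by the scene view. The reported z runs about 41 mm below the true tips. Pushing red now.

{"api": "carry_out", "payload": {
  "moves": [
    [0.15, 0.11, -0.02, 0],
    [0.16, 0.1, 0, 0],
    [0.17, 0.11, 0, 0],
    [0.16, 0.1, 0, 0],
    [0.16, 0.11, 0, 0],
    [0.17, 0.11, 0, 0],
    [0.16, 0.1, 0, 0],
    [0.17, 0.11, 0, 0],
    [0.16, 0.11, 0, 0]
  ]
}}

```text
t: 9.4
ee_pos: [0.4807, -0.0165, 0.048]
tcp_rot: [-0.284, 0.959, -0.0, 0.0]
wrist_force: [0.2, -0.7, -0.1]
opening: 0.189
```

Run:
```python
from h import *
look('r5')
```

```text
tcp gate [-108.3  -71.4] 0.048 head 49.72 t 9.4 f [ 0.2 -0.7 -0.1]
top blue 102 [217.2, 261.0] [-104.5   82.8]
scene red 120 [358.5, 245.8] [-92.9 -46.3]
scene yellow 127 [386.7, 256.0] [-143.1   -0.9]
scene blue 114 [383.1, 290.5] [-102.9   86.7]
```

View pics/r5_scene.png

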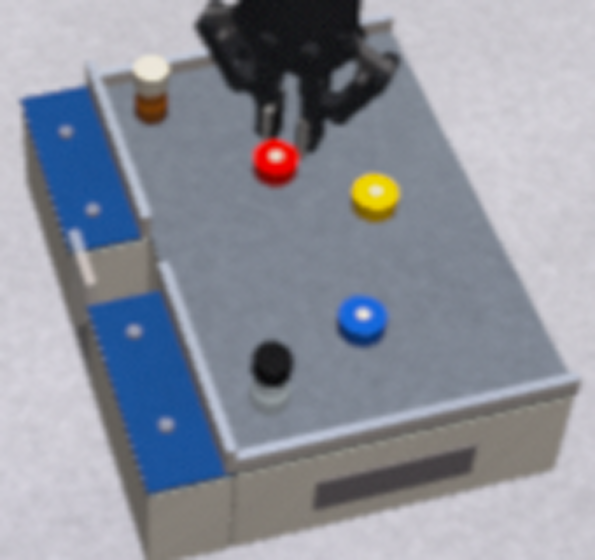

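View pics/r5_w.png

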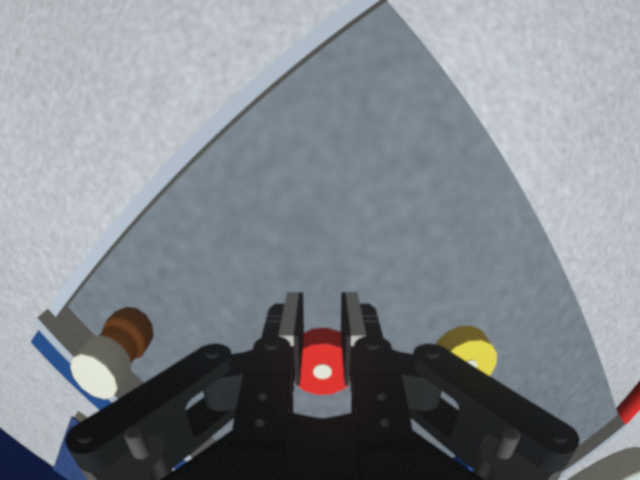

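Red sits in the cradle, about 23.5 mm ahead of the tool axis, and follows the fingers. I'll continue with the curve.

Run:
```python
from h import *
s=ctrl.sense();t=np.radians(head(s));p=w2g(s['ee_pos'])+L*np.array([np.cos(t),np.sin(t)])
th,o=plan(p,z=s['ee_pos'][2],L0=L);print(p,th,len(o));rows(o)
```

```text
[-0.09325626 -0.05345074] 49.9147975888415 18
max 1.0
[[0.16, 0.1, 0.0, 0.03], [0.17, 0.11, 0.0, 0.0], [0.16, 0.11, 0.0, 0.0], [0.16, 0.1, 0.0, 0.0], [0.16, 0.11, 0.0, 0.0], [0.17, 0.11, 0.0, 0.0], [0.16, 0.1, 0.0, 0.0], [0.16, 0.11, 0.0, 0.0], [0.09, 0.13, 0.0, -1.0], [0.1, 0.13, 0.0, -0.99], [0.11, 0.11, 0.0, -1.0], [0.12, 0.11, 0.0, -1.0], [0.13, 0.09, 0.0, -1.0], [0.14, 0.09, 0.0, -1.0], [0.15, 0.07, 0.0, -1.0], [0.15, 0.05, 0.0, -0.99], [0.15, 0.05, 0.0, -1.0], [0.16, 0.03, 0.0, -1.0]]
```

{"api": "carry_out", "payload": {
  "moves": [
    [0.16, 0.1, 0, 0.03],
    [0.17, 0.11, 0, 0],
    [0.16, 0.11, 0, 0],
    [0.16, 0.1, 0, 0],
    [0.16, 0.11, 0, 0],
    [0.17, 0.11, 0, 0],
    [0.16, 0.1, 0, 0],
    [0.16, 0.11, 0, 0],
    [0.09, 0.13, 0, -1],
    [0.1, 0.13, 0, -0.99],
    [0.11, 0.11, 0, -1],
    [0.12, 0.11, 0, -1],
    [0.13, 0.09, 0, -1],
    [0.14, 0.09, 0, -1],
    [0.15, 0.07, 0, -1],
    [0.15, 0.05, 0, -0.99],
    [0.15, 0.05, 0, -1],
    [0.16, 0.03, 0, -1]
  ]
}}

```text
t: 11.05
ee_pos: [0.5585, 0.0349, 0.048]
tcp_rot: [0.148, 0.989, 0.0, -0.0]
wrist_force: [-0.0, 0.5, 0.5]
opening: 0.191
```

Run:
```python
from h import *
look('r6')
```

```text
tcp gate [-48.6   0.2] 0.048 head -0.27 t 11.05 f [-0.   0.5  0.5]
scene red 137 [336.4, 269.8] [-25.3   6.9]
scene yellow 127 [386.7, 256.0] [-143.1   -0.9]
scene blue 114 [383.1, 290.5] [-102.9   86.7]
```

View pics/r6_scene.png

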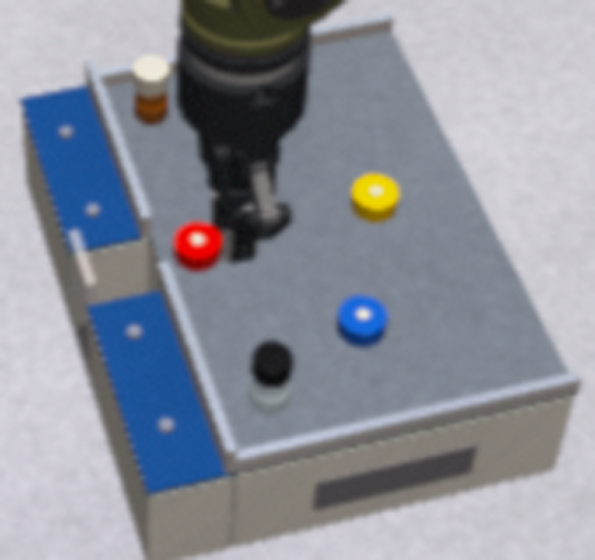

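View pics/r6_w.png

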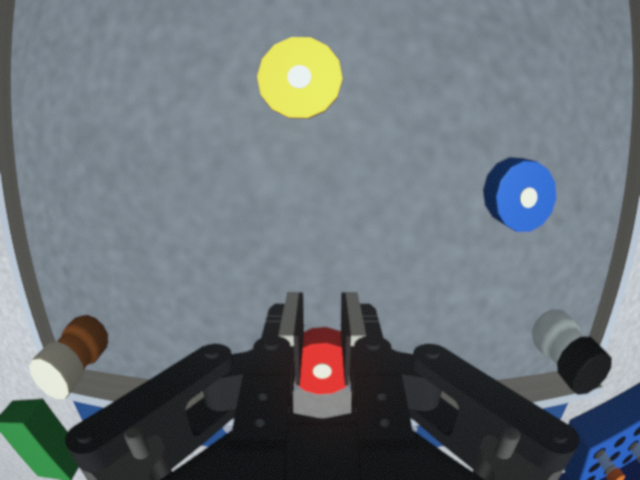

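Run:
```python
from h import *
im=cv2.imread("pics/r6_scene.png")
q=lambda x,y:((x+.5)/3.5-.5+280,(y+.5)/3.5-.5+200)
for n,p in[("red",(198.5,239.5)),("yel",(376,191)),("blue",(362.5,314))]:print(n,w2g(onz("scene",q(*p),.099))*1e3)
cv2.imwrite("pics/r6z.png",cv2.resize(im[180:300,100:280],None,fx=4.4,fy=4.4,interpolation=2))
```

```text
red [-26.04521547   3.8543622 ]
yel [-144.94065579   -3.95607804]
blue [-103.50229854   85.36239369]
```

View pics/r6z.png

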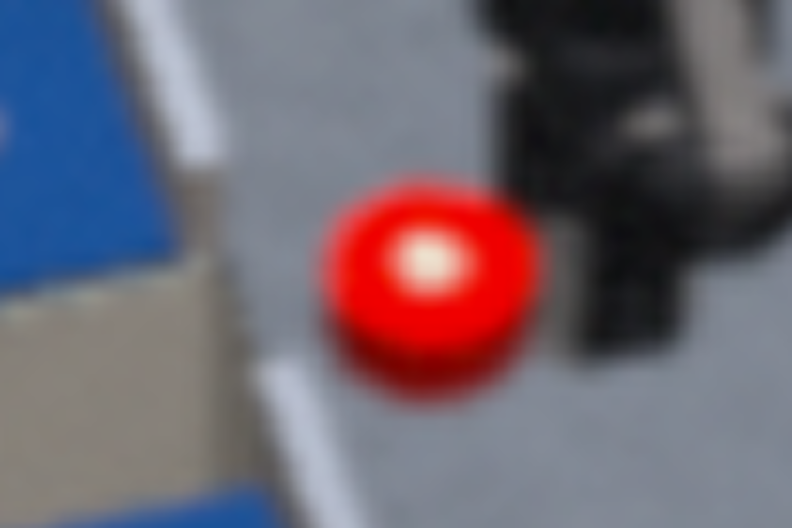

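Run:
```python
from h import *
q=lambda x,y:(((x/4.4)+100+.5)/3.5-.5+280,((y/4.4)+180+.5)/3.5-.5+200)
a=[w2g(onz("scene",q(*p),.107))*1e3 for p in[(226,155),(295,360)]];print(a)
a=[w2g(onz("scene",q(*p),.107))*1e3 for p in[(181,168),(256,372)]];print(a)
```

```text
[array([ -1.56532713, -16.30399905]), array([-0.59766364, 21.80172795])]
[array([  5.15904124, -15.70640434]), array([ 5.14683787, 22.39206136])]
```

{"api": "carry_out", "payload": {
  "moves": [
    [0.16, -0.06, 0, 0.05],
    [0.16, -0.06, 0, 0],
    [0.16, -0.05, 0, 0],
    [0.16, -0.05, 0, 0],
    [0.16, -0.05, 0, 0],
    [0.16, -0.05, 0, 0],
    [0.12, -0.03, 0, 0],
    [0, 0, 0, 0],
    [0, 0, 0, 0]
  ]
}}

```text
t: 11.95
ee_pos: [0.5907, 0.0239, 0.048]
tcp_rot: [0.144, 0.99, -0.0, -0.0]
wrist_force: [-0.9, 0.9, 0.5]
opening: 0.183
```

Run:
```python
from h import *
look('r7')
```

```text
tcp gate [-14.6  -1.1] 0.048 head 0.21 t 11.95 f [-0.9  0.9  0.5]
top blue 32 [213.2, 260.4] [-105.8   92.2]
scene yellow 127 [386.7, 256.0] [-143.1   -0.9]
scene blue 116 [383.1, 290.6] [-102.8   87. ]
```

View pics/r7_scene.png

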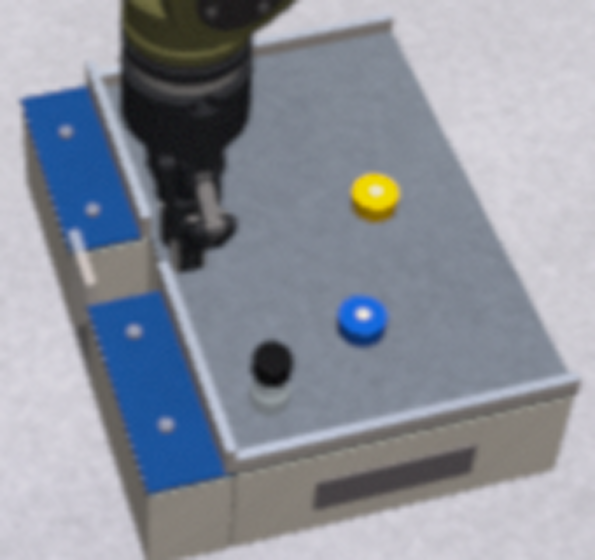

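Red has gone into the slot. Next is yellow.

Run:
```python
from h import *
s=ctrl.sense();c=np.array([*s['ee_pos'],head(s)])
p=w2g((.4648,.056));t,th,S=arcpath(p);print(p,th)
a=tcp(p,th,.042);b=np.array([*tcp((-.02,0),0),.075,0]);m=np.array([*a,.085,th])
P=[c+(b-c)*k/3 for k in(1,2,3)]+[b+(m-b)*k/10 for k in range(1,11)]+[(*a,z,th) for z in(.07,.06,.053,.048,.048)]
rows(P)
th,o=plan(p,z=.048,L0=.042);print(len(o))
```

```text
[-0.14442709 -0.00655336] 3.1776869920355284
max 0.5
[[-0.3, 0.1, 0.3, -0.01], [-0.3, 0.11, 0.3, -0.02], [-0.3, 0.1, 0.3, -0.01], [-0.47, 0.11, 0.04, 0.06], [-0.46, 0.11, 0.03, 0.06], [-0.47, 0.1, 0.03, 0.07], [-0.46, 0.11, 0.04, 0.06], [-0.46, 0.11, 0.03, 0.06], [-0.47, 0.11, 0.03, 0.07], [-0.46, 0.11, 0.04, 0.06], [-0.47, 0.11, 0.03, 0.06], [-0.46, 0.11, 0.03, 0.07], [-0.46, 0.1, 0.04, 0.06], [0.0, 0.0, -0.5, 0.0], [0.0, 0.0, -0.34, 0.0], [0.0, 0.0, -0.23, 0.0], [0.0, 0.0, -0.17, 0.0], [0.0, 0.0, 0.0, 0.0]]
24
```

{"api": "carry_out", "payload": {
  "moves": [
    [-0.3, 0.1, 0.3, -0.01],
    [-0.3, 0.11, 0.3, -0.02],
    [-0.3, 0.1, 0.3, -0.01],
    [-0.47, 0.11, 0.04, 0.06],
    [-0.46, 0.11, 0.03, 0.06],
    [-0.47, 0.1, 0.03, 0.07],
    [-0.46, 0.11, 0.04, 0.06],
    [-0.46, 0.11, 0.03, 0.06],
    [-0.47, 0.11, 0.03, 0.07],
    [-0.46, 0.11, 0.04, 0.06],
    [-0.47, 0.11, 0.03, 0.06],
    [-0.46, 0.11, 0.03, 0.07],
    [-0.46, 0.1, 0.04, 0.06],
    [0, 0, 0, 0]
  ]
}}

```text
t: 13.27
ee_pos: [0.4224, 0.0661, 0.0849]
tcp_rot: [0.118, 0.993, 0.0, -0.0]
wrist_force: [-0.2, -0.0, 0.1]
opening: 0.191
```

Run:
```python
from h import *
look('y1')
p=w2g((.4648,.056));th=3.18;a=tcp(p,th,.042)
rows([(*a,z,th) for z in(.07,.06,.053,.048,.048)])
```

```text
tcp gate [-188.    -9.1] 0.0849 head 3.23 t 13.2667 f [-0.2 -0.   0.1]
top red 106 [269.1, 222.5] [17.2 -7.5]
top blue 104 [217.1, 260.9] [-104.3   83.1]
scene yellow 128 [386.7, 256.0] [-143.1   -0.9]
scene blue 114 [383.1, 290.5] [-102.9   86.7]
max 0.52
[[-0.03, 0.01, -0.52, 0.0], [0.0, 0.0, -0.33, 0.0], [0.0, 0.0, -0.23, 0.0], [0.0, 0.0, -0.17, 0.0], [0.0, 0.0, 0.0, 0.0]]
```

View pics/y1_scene.png

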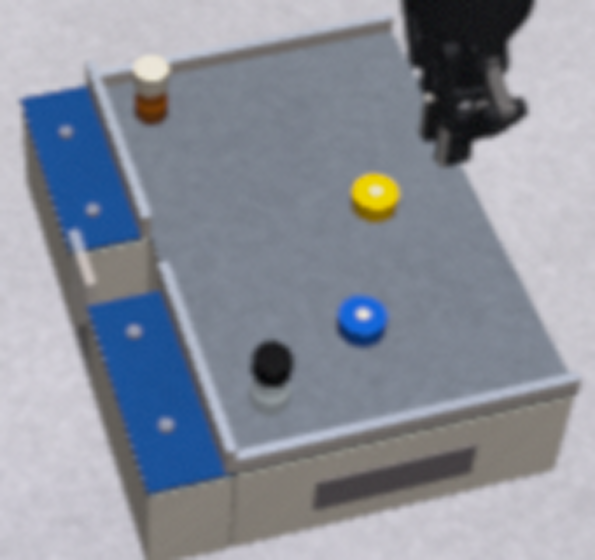

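View pics/y1_top.png

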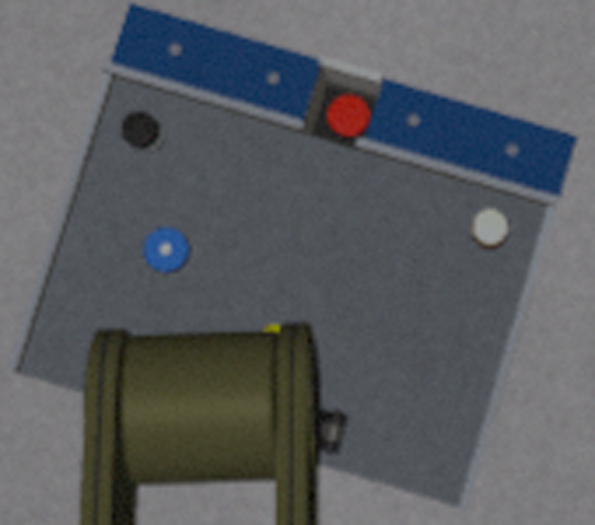

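Red lies in the slot, at top-crop pixel (348,116). Lowering behind yellow.

{"api": "carry_out", "payload": {
  "moves": [
    [-0.03, 0.01, -0.52, 0],
    [0, 0, -0.33, 0],
    [0, 0, -0.23, 0],
    [0, 0, -0.17, 0],
    [0, 0, 0, 0]
  ]
}}

```text
t: 13.83
ee_pos: [0.4234, 0.0659, 0.047]
tcp_rot: [0.118, 0.993, -0.0, -0.001]
wrist_force: [-0.4, -0.5, 0.4]
opening: 0.191
```

Run:
```python
from h import *
s=ctrl.sense();print(s['ee_pos'],head(s))
p=w2g((.4648,.056));th,o=plan(p,z=.048,L0=.042);rows(o)
```

```text
[0.42335183 0.06585709 0.04697804] 3.155127504730416
max 0.63
[[0.21, -0.05, 0.03, 0.0], [0.19, -0.04, 0.0, 0.0], [0.19, -0.05, 0.0, 0.0], [0.19, -0.04, 0.0, 0.0], [0.19, -0.05, 0.0, 0.0], [0.19, -0.05, 0.0, 0.0], [0.19, -0.04, 0.0, 0.0], [0.19, -0.05, 0.0, 0.0], [0.19, -0.04, 0.0, 0.0], [0.19, -0.05, 0.0, 0.0], [0.19, -0.05, 0.0, 0.0], [0.2, -0.04, 0.0, 0.0], [0.19, -0.05, 0.0, 0.0], [0.19, -0.04, 0.0, 0.0], [0.19, -0.05, 0.0, 0.0], [0.19, -0.04, 0.0, 0.0], [0.19, -0.05, 0.0, 0.0], [0.19, -0.05, 0.0, 0.0], [0.19, -0.04, 0.0, 0.0], [0.19, -0.05, 0.0, 0.0], [0.19, -0.04, 0.0, 0.0], [0.19, -0.05, 0.0, 0.0], [0.19, -0.05, 0.0, 0.0], [0.1, 0.02, 0.0, -0.63]]
```

{"api": "carry_out", "payload": {
  "moves": [
    [0.2, -0.05, 0.02, 0],
    [0.19, -0.04, 0, 0],
    [0.19, -0.05, 0, 0],
    [0.19, -0.04, 0, 0],
    [0.19, -0.05, 0, 0],
    [0.19, -0.05, 0, 0],
    [0.19, -0.04, 0, 0],
    [0.19, -0.05, 0, 0],
    [0.19, -0.04, 0, 0],
    [0.19, -0.05, 0, 0],
    [0.19, -0.05, 0, 0],
    [0.2, -0.04, 0, 0],
    [0.19, -0.05, 0, 0],
    [0.19, -0.04, 0, 0],
    [0.19, -0.05, 0, 0],
    [0.19, -0.04, 0, 0],
    [0.19, -0.05, 0, 0],
    [0.19, -0.05, 0, 0],
    [0.19, -0.04, 0, 0],
    [0.19, -0.05, 0, 0]
  ]
}}

```text
t: 15.5
ee_pos: [0.5386, 0.0382, 0.0483]
tcp_rot: [0.118, 0.993, 0.0, 0.0]
wrist_force: [-1.1, 0.3, 0.9]
opening: 0.19
```

{"api": "carry_out", "payload": {
  "moves": [
    [0.19, -0.04, 0, 0],
    [0.19, -0.05, 0, 0],
    [0.19, -0.05, 0, 0],
    [0.1, 0.02, 0, -0.63],
    [0, 0, 0, 0]
  ]
}}

```text
t: 15.92
ee_pos: [0.559, 0.0346, 0.0484]
tcp_rot: [0.146, 0.989, 0.0, 0.0]
wrist_force: [0.6, 0.1, 0.7]
opening: 0.193
```

Run:
```python
from h import *
look('y2')
im=cv2.imread("pics/y2_scene.png")
cv2.imwrite("pics/y2z.png",cv2.resize(im[180:300,100:280],None,fx=4.4,fy=4.4,interpolation=2))
```

```text
tcp gate [-48.    0.1] 0.0484 head -0.05 t 15.9167 f [0.6 0.1 0.7]
scene yellow 141 [336.2, 269.7] [-24.9   6.5]
scene blue 115 [383.1, 290.6] [-102.8   87. ]
```

View pics/y2z.png

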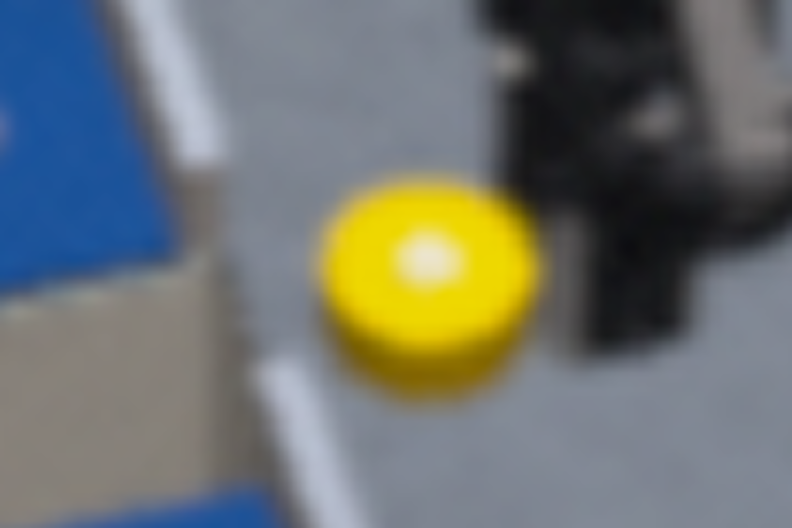

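Yellow stands in front of the gate at zoom pixel (429,260), the same place red did. I'll make the same final push.

{"api": "carry_out", "payload": {
  "moves": [
    [0.16, -0.06, 0, 0],
    [0.16, -0.06, 0, 0],
    [0.16, -0.05, 0, 0],
    [0.16, -0.05, 0, 0],
    [0.16, -0.05, 0, 0],
    [0.16, -0.05, 0, 0],
    [0.11, -0.03, 0, 0],
    [0, 0, 0, 0],
    [0, 0, 0, 0]
  ]
}}

```text
t: 16.82
ee_pos: [0.5904, 0.0242, 0.0482]
tcp_rot: [0.145, 0.989, -0.0, -0.0]
wrist_force: [-0.2, -1.1, 0.1]
opening: 0.189
```

Run:
```python
from h import *
look('y3')
s=ctrl.sense();c=np.array([*s['ee_pos'],head(s)])
p=w2g((.5305,.130));t,th,S=arcpath(p);print(p,th)
a=tcp(p,th,.045);b=np.array([*tcp((-.02,0),0),.075,0]);m=np.array([*a,.095,th])
rows([c+(b-c)*k/3 for k in(1,2,3)]+[b+(m-b)*k/14 for k in range(1,15)])
```

```text
tcp gate [-15.   -0.9] 0.0482 head 0.01 t 16.8167 f [-0.2 -1.1  0.1]
top blue 32 [213.3, 260.5] [-106.    91.9]
scene blue 115 [383.1, 290.6] [-102.8   87. ]
[-0.10281041  0.08322716] -59.34903968620851
max 0.85
[[-0.3, 0.1, 0.3, 0.0], [-0.3, 0.1, 0.3, 0.0], [-0.29, 0.1, 0.29, 0.0], [-0.11, 0.33, 0.05, -0.85], [-0.1, 0.34, 0.05, -0.85], [-0.1, 0.33, 0.05, -0.85], [-0.11, 0.33, 0.04, -0.85], [-0.1, 0.34, 0.05, -0.84], [-0.11, 0.33, 0.05, -0.85], [-0.1, 0.34, 0.05, -0.85], [-0.1, 0.33, 0.04, -0.85], [-0.11, 0.34, 0.05, -0.84], [-0.1, 0.33, 0.05, -0.85], [-0.1, 0.33, 0.05, -0.85], [-0.11, 0.34, 0.04, -0.85], [-0.1, 0.33, 0.05, -0.85], [-0.1, 0.34, 0.05, -0.84]]
```

View pics/y3_scene.png

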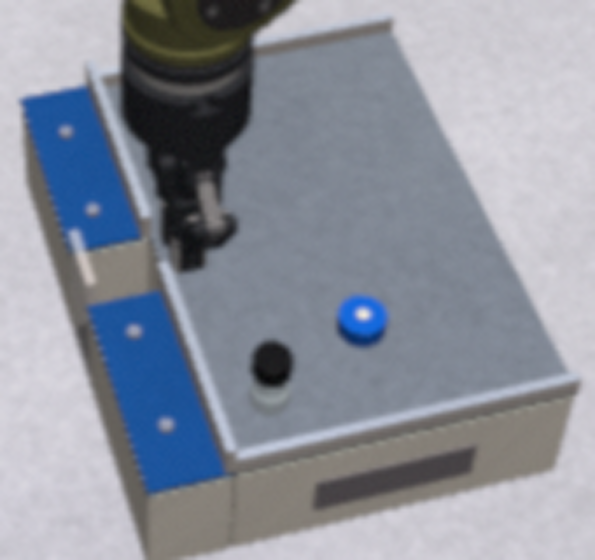

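{"api": "carry_out", "payload": {
  "moves": [
    [-0.3, 0.1, 0.5, 0],
    [-0.3, 0.1, 0.5, 0],
    [-0.29, 0.1, 0.4, 0],
    [-0.11, 0.33, 0.01, -0.85],
    [-0.1, 0.34, 0.01, -0.85],
    [-0.1, 0.33, 0.01, -0.85],
    [-0.11, 0.33, 0.01, -0.85],
    [-0.1, 0.34, 0.01, -0.84],
    [-0.11, 0.33, 0.01, -0.85],
    [-0.1, 0.34, 0.01, -0.85],
    [-0.1, 0.33, 0.01, -0.85],
    [-0.11, 0.34, 0.01, -0.84],
    [-0.1, 0.33, 0.01, -0.85],
    [-0.1, 0.33, 0.01, -0.85],
    [-0.11, 0.34, 0.01, -0.85],
    [-0.1, 0.33, 0.01, -0.85],
    [-0.1, 0.34, 0.01, -0.84],
    [0, 0, 0, 0],
    [0, 0, 0, 0]
  ]
}}

```text
t: 18.55
ee_pos: [0.5198, 0.1739, 0.0945]
tcp_rot: [0.615, 0.789, -0.0, 0.0]
wrist_force: [0.3, -0.9, -0.3]
opening: 0.19
```

Run:
```python
from h import *
look('b1')
p=w2g((.5305,.130));t,th,S=arcpath(p)
a=tcp(p,th,.045)
rows([(*a,z,th) for z in(.083,.069,.058,.051,.048,.048)])
```

```text
tcp gate [-125.7  122.2] 0.0945 head -59.16 t 18.55 f [ 0.3 -0.9 -0.3]
top red 45 [270.2, 219.8] [24.1 -8.1]
top yellow 91 [267.3, 226.1] [ 7.8 -5.9]
top blue 101 [217.2, 261.0] [-104.5   82.8]
scene blue 117 [383.2, 290.4] [-103.2   86.5]
max 0.47
[[-0.01, 0.02, -0.38, -0.01], [0.0, 0.0, -0.47, 0.0], [0.0, 0.0, -0.37, 0.0], [0.0, 0.0, -0.23, 0.0], [0.0, 0.0, -0.1, 0.0], [0.0, 0.0, 0.0, 0.0]]
```

View pics/b1_scene.png

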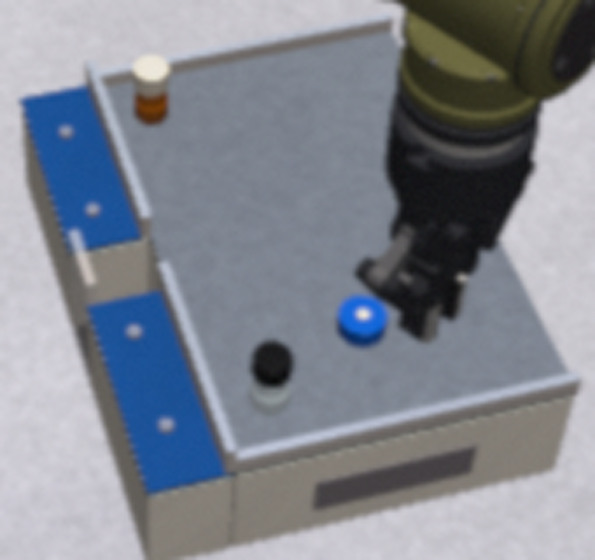

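View pics/b1_top.png

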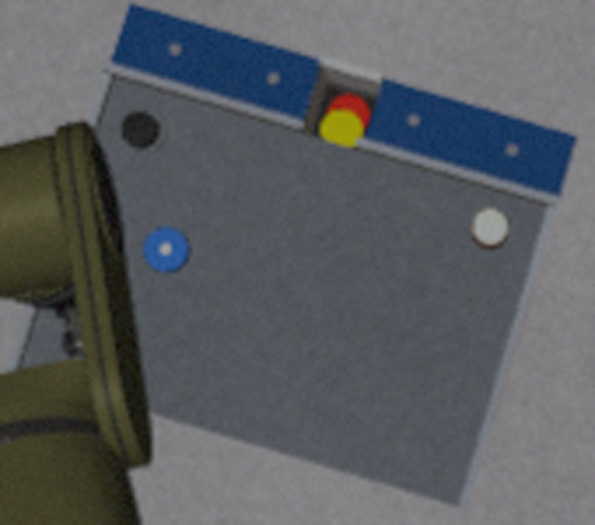

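View pics/b1_w.png

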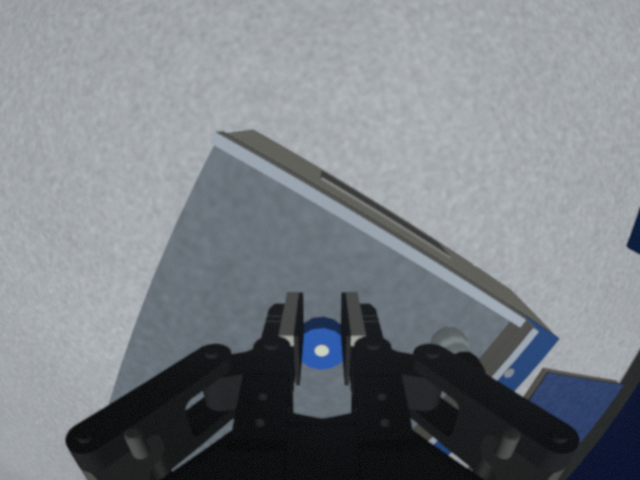

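Yellow lies in the slot on top of red. Before lowering behind blue I'll check how far the gripper's knuckles stick out, because the clear vial is near.

Run:
```python
from h import *
# fwd=const plane intersection for bulging joint, using r5 pose (scene) and current wrist pose
T=np.array([.4807,-.0165,.048]);th=np.radians(49.72)+YAW
f=np.array([np.cos(th),np.sin(th),0]);l=np.array([-f[1],f[0],0])
for nm,p in[("rightjoint",(385,62)),("rightjoint low",(375,85)),("leftjoint",(203,20)),("tip",(306,148))]:
    o,d=ray("scene",((p[0]+.5)/3.5-.5+280,(p[1]+.5)/3.5-.5+200))
    for fw in(-.011,0,.011):
        k=(fw-(o-T)@f)/(d@f);w=o+k*d-T;print(nm,"fwd",fw,"lat %.1f h above ee %.1f"%(w@l*1e3,w[2]*1e3))
s=ctrl.sense();T=np.array(s['ee_pos']);th=np.radians(head(s))+YAW;f=np.array([np.cos(th),np.sin(th),0]);l=np.array([-f[1],f[0],0])
for p in[(578,445),(430,350)]:
    o,d=ray("wrist",p)
    for fw in(-.011,0,.011):
        k=(fw-(o-T)@f)/(d@f);w=o+k*d-T;print("wrist",p,fw,"lat %.1f h %.1f"%(w@l*1e3,w[2]*1e3))
v=onz("wrist",(470,370),.13);print("vial cap",w2g(v)*1e3)
```

```text
rightjoint fwd -0.011 lat 56.4 h above ee 124.2
rightjoint fwd 0 lat 59.3 h above ee 135.5
rightjoint fwd 0.011 lat 62.2 h above ee 146.8
rightjoint low fwd -0.011 lat 52.0 h above ee 101.9
rightjoint low fwd 0 lat 54.9 h above ee 113.5
rightjoint low fwd 0.011 lat 57.9 h above ee 125.1
leftjoint fwd -0.011 lat -65.3 h above ee 111.2
leftjoint fwd 0 lat -60.8 h above ee 122.6
leftjoint fwd 0.011 lat -56.3 h above ee 134.1
tip fwd -0.011 lat 10.9 h above ee 24.7
tip fwd 0 lat 14.4 h above ee 37.3
tip fwd 0.011 lat 17.9 h above ee 49.8
wrist (578, 445) -0.011 lat 63.9 h 134.5
wrist (578, 445) 0 lat 73.9 h 126.9
wrist (578, 445) 0.011 lat 84.0 h 119.4
wrist (430, 350) -0.011 lat 35.5 h 85.9
wrist (430, 350) 0 lat 41.1 h 70.6
wrist (430, 350) 0.011 lat 46.6 h 55.4
vial cap [-37.10652852 126.93070788]
```

The wide knuckle joints sit above z = 0.16 when lowered, well over the vial's top at 0.13. Below that height the fingers stay within about 45 mm sideways, and the vial starts at about 64 mm. It's clear, so I'll lower.

{"api": "carry_out", "payload": {
  "moves": [
    [-0.01, 0.02, -0.38, -0.01],
    [0, 0, -0.47, 0],
    [0, 0, -0.37, 0],
    [0, 0, -0.23, 0],
    [0, 0, -0.1, 0],
    [0, 0, 0, 0]
  ]
}}

```text
t: 19.2
ee_pos: [0.5192, 0.174, 0.0471]
tcp_rot: [0.616, 0.787, -0.001, -0.001]
wrist_force: [0.6, 0.4, -0.1]
opening: 0.191
```

Run:
```python
from h import *
look('b2')
p=w2g((.5305,.130));th,o=plan(p,z=.048);print(len(o));rows(o)
```

```text
tcp gate [-126.3  122.1] 0.0471 head -59.39 t 19.2 f [ 0.6  0.4 -0.1]
top red 45 [270.2, 219.8] [24.1 -8.1]
top yellow 93 [267.3, 226.1] [ 7.8 -5.9]
top blue 102 [217.1, 261.0] [-104.6   83.1]
scene blue 55 [380.9, 288.1] [-100.7   79.5]
27
max 0.99
[[0.03, -0.21, -0.01, 0.01], [0.05, -0.2, 0.0, 0.0], [0.05, -0.19, 0.0, 0.0], [0.05, -0.19, 0.0, 0.0], [0.05, -0.2, 0.0, 0.0], [0.04, -0.19, 0.0, 0.0], [0.05, -0.19, 0.0, 0.0], [0.05, -0.2, 0.0, 0.0], [0.05, -0.19, 0.0, 0.0], [0.04, -0.19, 0.0, 0.0], [0.05, -0.2, 0.0, 0.0], [0.05, -0.19, 0.0, 0.0], [0.05, -0.19, 0.0, 0.0], [0.05, -0.2, 0.0, 0.0], [0.04, -0.19, 0.0, 0.0], [-0.02, -0.16, 0.0, 0.99], [-0.01, -0.15, 0.0, 0.99], [0.0, -0.16, 0.0, 0.98], [0.02, -0.16, 0.0, 0.99], [0.03, -0.16, 0.0, 0.99], [0.04, -0.15, 0.0, 0.99], [0.06, -0.15, 0.0, 0.99], [0.07, -0.14, 0.0, 0.99], [0.08, -0.14, 0.0, 0.99], [0.09, -0.13, 0.0, 0.99], [0.1, -0.12, 0.0, 0.99], [0.12, -0.11, 0.0, 0.99]]
```

View pics/b2_scene.png

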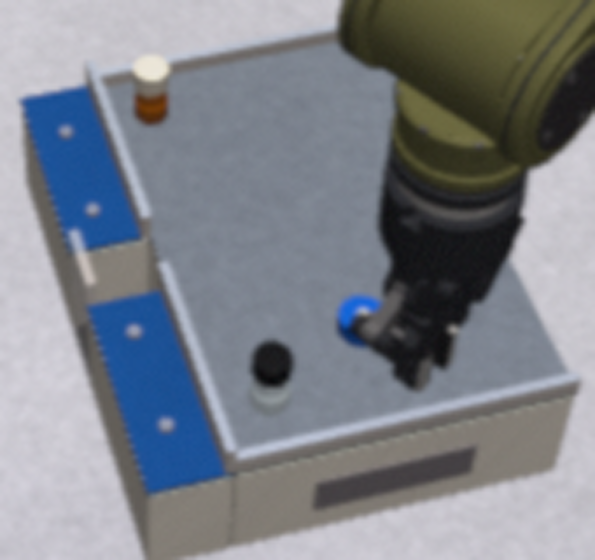

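{"api": "carry_out", "payload": {
  "moves": [
    [0.04, -0.2, 0.01, 0.01],
    [0.05, -0.2, 0, 0],
    [0.05, -0.19, 0, 0],
    [0.05, -0.19, 0, 0],
    [0.05, -0.2, 0, 0],
    [0.04, -0.19, 0, 0],
    [0.05, -0.19, 0, 0],
    [0.05, -0.2, 0, 0],
    [0.05, -0.19, 0, 0],
    [0.04, -0.19, 0, 0],
    [0.05, -0.2, 0, 0],
    [0.05, -0.19, 0, 0],
    [0.05, -0.19, 0, 0],
    [0.05, -0.2, 0, 0],
    [0.04, -0.19, 0, 0]
  ]
}}

```text
t: 20.6
ee_pos: [0.5412, 0.0864, 0.0483]
tcp_rot: [0.616, 0.788, -0.0, 0.0]
wrist_force: [0.4, 0.1, 0.1]
opening: 0.193
```

Run:
```python
from h import *
look('b3')
s=ctrl.sense();t=np.radians(head(s));p=w2g(s['ee_pos'])+L*np.array([np.cos(t),np.sin(t)]);print(p)
p=w2g((.5305,.130));th,o=plan(p,z=.048);rows(o[15:])
```

```text
tcp gate [-80.   44.5] 0.0483 head -59.33 t 20.6 f [0.4 0.1 0.1]
top red 45 [270.3, 219.8] [24.2 -8.4]
top yellow 91 [267.3, 226.1] [ 7.8 -5.9]
[-0.06808407  0.02424675]
max 0.99
[[-0.02, -0.15, -0.01, 0.99], [-0.01, -0.16, 0.0, 0.99], [0.0, -0.16, 0.0, 0.99], [0.02, -0.16, 0.0, 0.99], [0.03, -0.15, 0.0, 0.99], [0.04, -0.16, 0.0, 0.99], [0.06, -0.14, 0.0, 0.99], [0.07, -0.15, 0.0, 0.99], [0.08, -0.13, 0.0, 0.99], [0.09, -0.13, 0.0, 0.99], [0.1, -0.13, 0.0, 0.99], [0.12, -0.11, 0.0, 0.99]]
```

View pics/b3_scene.png

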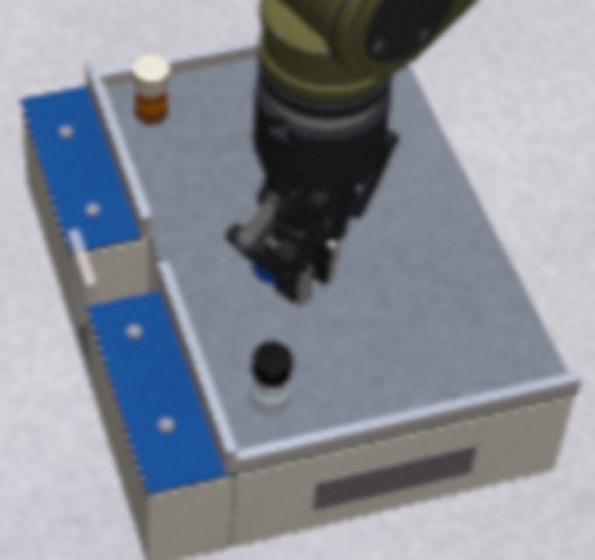

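View pics/b3_w.png

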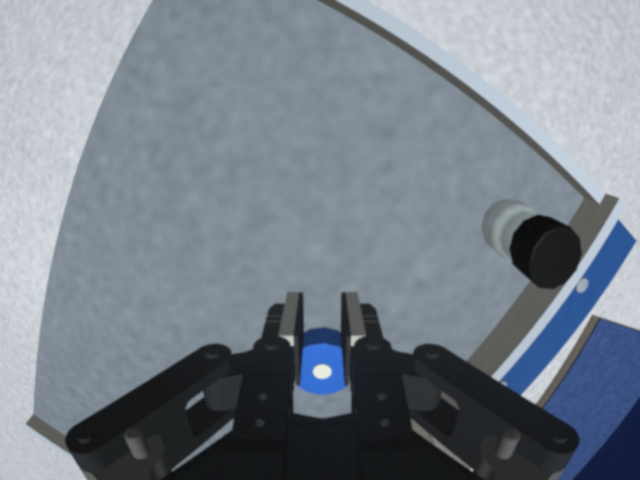

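Blue sits in the cradle, its dot at (321,372) in the wrist view as red's was. The vial is untouched. Now the curve.

{"api": "carry_out", "payload": {
  "moves": [
    [-0.02, -0.15, -0.01, 0.99],
    [-0.01, -0.16, 0, 0.99],
    [0, -0.16, 0, 0.99],
    [0.02, -0.16, 0, 0.99],
    [0.03, -0.15, 0, 0.99],
    [0.04, -0.16, 0, 0.99],
    [0.06, -0.14, 0, 0.99],
    [0.07, -0.15, 0, 0.99],
    [0.08, -0.13, 0, 0.99],
    [0.09, -0.13, 0, 0.99],
    [0.1, -0.13, 0, 0.99],
    [0.12, -0.11, 0, 0.99],
    [0, 0, 0, 0]
  ]
}}

```text
t: 21.83
ee_pos: [0.5588, 0.0348, 0.0481]
tcp_rot: [0.144, 0.99, -0.0, 0.0]
wrist_force: [0.1, 0.5, -0.5]
opening: 0.191
```

Run:
```python
from h import *
look('b4')
im=cv2.imread("pics/b4_scene.png")
cv2.imwrite("pics/b4z.png",cv2.resize(im[180:300,100:280],None,fx=4.4,fy=4.4,interpolation=2))
```

```text
tcp gate [-48.3   0.2] 0.0481 head 0.13 t 21.8333 f [ 0.1  0.5 -0.5]
scene blue 112 [336.5, 269.2] [-25.9   5.4]
```

View pics/b4z.png

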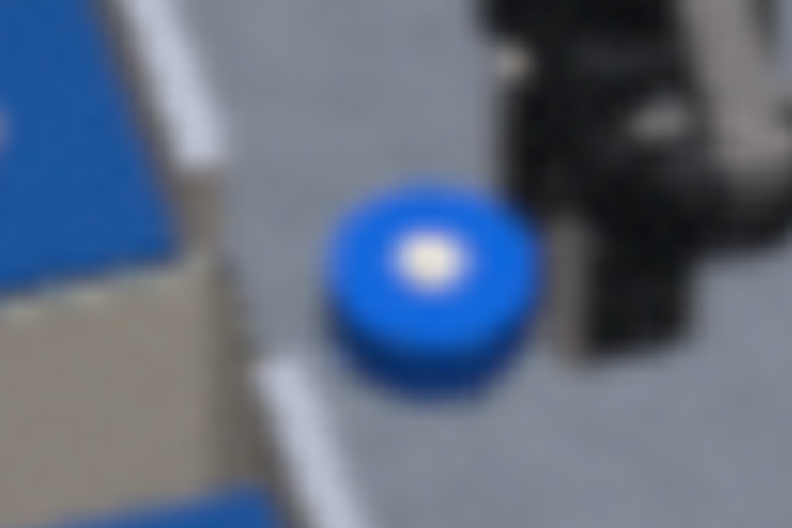

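Blue is at the same spot, zoom pixel (430,260). Same final push, then back off and up.

{"api": "carry_out", "payload": {
  "moves": [
    [0.16, -0.06, 0, 0],
    [0.16, -0.06, 0, 0],
    [0.16, -0.05, 0, 0],
    [0.16, -0.05, 0, 0],
    [0.16, -0.05, 0, 0],
    [0.16, -0.05, 0, 0],
    [0.12, -0.03, 0, 0],
    [0, 0, 0, 0],
    [0, 0, 0, 0]
  ]
}}

```text
t: 22.73
ee_pos: [0.5909, 0.0245, 0.0479]
tcp_rot: [0.145, 0.989, -0.0, -0.0]
wrist_force: [0.3, -0.4, -0.9]
opening: 0.191
```

{"api": "carry_out", "payload": {
  "moves": [
    [-0.3, 0.1, 0.2, 0],
    [-0.3, 0.1, 0.5, 0],
    [-0.5, 0.15, 0.8, 0],
    [-0.8, 0.2, 0.8, 0],
    [-0.8, 0.2, 0.8, 0],
    [-0.8, 0.2, 0.8, 0],
    [-0.8, 0.2, 0, 0],
    [0, 0, 0, 0],
    [0, 0, 0, 0]
  ]
}}

```text
t: 23.48
ee_pos: [0.4613, 0.0593, 0.1654]
tcp_rot: [0.145, 0.99, 0.0, 0.001]
wrist_force: [-0.1, 0.4, -0.2]
opening: 0.19
```

Run:
```python
from h import *
look('f')
```

```text
tcp gate [-148.7   -4.4] 0.1654 head 0.11 t 23.4833 f [-0.1  0.4 -0.2]
top yellow 43 [267.0, 228.1] [ 3.  -6.6]
top blue 101 [268.2, 220.7] [20.7 -4.2]
```

View pics/f_scene.png

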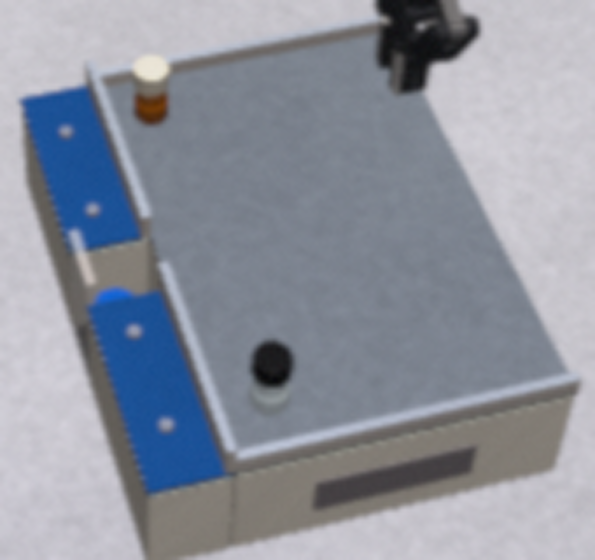

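View pics/f_top.png

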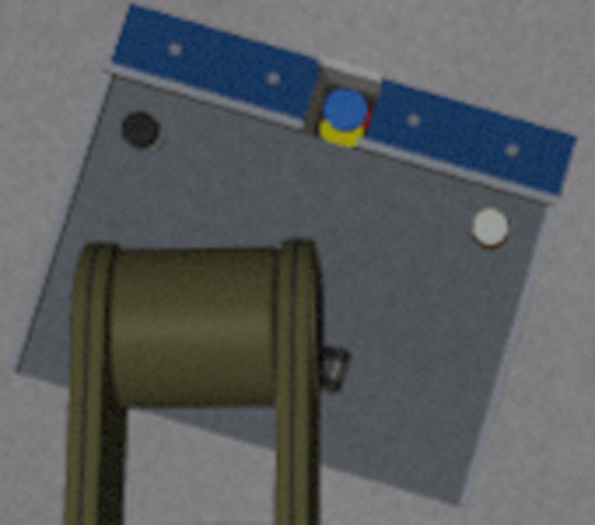

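```bash
python3 -c "
from cell import close_job
print(close_job())"
```

```text
the job is handed in; nothing more can be done
None
```

All three pucks are in the slot, swept through the gate in the order red, yellow, blue, and the job was handed in at about 23.6 s. I pushed each one along the deck with the fingertips about 16 mm apart, so they cradled the puck and never lifted it.

**Last checks:**
- **Slot:** the top view shows blue over yellow over red, and the deck is empty of pucks.
- **Bystanders:** both vials stand where they were. I didn't check the bottle, beaker, screwdriver or cap box again at the end, but the arm never worked near them.
- **Robot:** the gripper is clear above the deck and touching nothing. The wrist force read no more than about 1.5 N at the end of each move.

**What failed or disagreed:**
- **First push at red:** it missed, with the fingers passing over the puck without touching it. The images put the real fingertips about 41 mm above the reported TCP. I went back, lowered in stages while watching the force and the scene view, and used a reported z of 0.048 from then on.
- **Camera bias:** the scene camera read about 2–3 mm off sideways compared with the other two. I allowed for this by judging each puck's position against the gate in that same view.

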